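Check the reworked bracket and pack the bracket kit

ROBOT

A 6-joint arm with a two-finger parallel gripper is mounted at the origin on a cart in front of the work surface, level with it; the furniture and walls round the work are solid. World frame = base frame: x ahead of the robot, y to its left, z up, the work surface at z = 0. Lengths are in mm, angles in rad, forces in N, time in s.
With the tool pointing down it reaches from about 250 to 850 mm from the base axis. Payload 12.5 kg.
Tool frame: the origin (TCP) lies on the front face of the gripper's body, between the roots of the fingers; the fingertips stand 84 mm ahead of it and the grasp point (between the pads) lies 65 mm ahead of it; z points along the fingers, y is the line along which they close (so a half turn about z gives the same grasp; the last joint's range is limited). The gripper opens to 93 mm and grips with 3 to 60 N. Pads are 15 mm wide; open, the fingers measure 128 mm over their backs; the gripper's body (75 mm by 188 mm) begins 65 mm behind the grasp point.
Start: joints at [-1.349, 0.351, 1.652, -0, 1.139, -0.085], TCP at [166.125, -524.297, 302.733] pointing down, gripper open.
Joint ranges: [-2.75, 2.75], [-0.79, 2.1], [0.01, 2.65], [-1.57, 4.71], [0.07, 3.14], [-2.87, 2.87]. Speed limits (rad/s): [2.22, 2.22, 2.79, 3.14, 3.14, 3.14].

INTERFACE

Orientations are given as [roll, pitch, yaw] about the fixed x, y, z axes, in that order (R = Rz(yaw) Ry(pitch) Rx(roll)).
In Python, from cell import r, snapshot, camera_params, trace, place_of gives the robot as it stands.
- The arm moves only by the tool play_rows, never from a script. Its argument "increments" is a list of rows, each an object with "travel": the shift along the world's x, y, z each as a share of 0.1 m, from -1 to 1, a list of three; "rot": the turn, a rotation vector about the world's x, y, z each as a share of 60 degrees, from -1 to 1, a list of three. In form: [{"travel": [x, y, z], "rot": [wx, wy, wz]}, ...]. A call has 1 to 8 rows; each row is the pose to reach, as a shift and turn from the pose commanded when the call began; what a row does not reach only later rows make up. A row lasts 1/8 s, in which the tool goes at most 62.5 mm and 10.7 degrees, less where a joint would pass 70% of its speed; a pose out of reach is approached as far as the arm can. A call with a number of a shift or a turn outside -1 to 1 is refused whole. A call with a gripper value outside its range is refused whole. "hand" is the closure, from 0 (fully open) to 1 (shut), set as the call begins (left out, the last holds). The fingers move at their own pace and stop on an object; the grip force is fixed at half the most. Time passes only in rows, so rows that repeat a pose let the fingers close. It gives the time, the measured TCP pose, the force, the opening and the grip force at its end, in the units of the state.
- r.state(): the state, without advancing time (a new reading comes with each control period).
- snapshot(name): name is "scene" or "top" or "wrist"; returns (picture, depth): 400x640x3 uint8, blue, green, red; 400x640 float32, mm along the optical axis (not along the pixel's ray), 0 where there is no reading.
- camera_params(name): a dict with "fx", "fy", "cx", "cy" (pixels), "origin" and "orientation" of the camera in the world; the wrist camera has in their place "T_tool_cam" (4x4, takes a point from camera to tool coordinates, whose origin is the TCP and whose axes are the flange's). Camera axes: x right, y up, looking along -z (the intrinsics and any distortion apply to the point x, -y, -z); pixel columns grow to the right and rows downward; lengths in mm; the calibration is good to about 2 mm. A picture is of the moment at which its call begins: read the wrist's pose just before it. camera_params takes no time and is no camera call.
- r.sign_off(): hands the job in; it is judged then, once.
Trained networks look in the newest picture that a camera, given by its name, has taken for a name from the list of things; names that differ only in an ending like _2 or _b are one class to them, and where a whole thing is asked for, a point or a joint stands for the part that bears it (a point fixed in the world has none). Each returns a list of dicts, best first, with "conf" (0 to 1); they miss things now and then, are a little off and sometimes report something else, mostly with a low value. They report only what shows in the picture. A call takes as long as a camera call.
- trace(camera, name): "pixels" (400x640 bool, what is visible of it).
- place_of(camera, name): "position" ([x, y, z] in mm, in the coordinates of the camera as it stood for that picture, good to about 4 mm: a listed point, or the origin of a listed thing).
The state is a dict: "clock": time; "joints": joint angles; "qd": joint speeds; "joint_efforts": joint torques, N m; "position": TCP position; "tool_rot": TCP orientation; "force": force on the tool from outside, world axes, zero at the start; "moment": the same for the moment, N m; "gripper_width": opening from 0.0 (shut) to 1.0 (fully open); "finger_force": force on a finger pad.
Only numpy, scipy, OpenCV 4.12 (cv2) and the standard library are available. Lean on these libraries where they do the work, as an engineer would, in place of code of your own. Each camera call takes 0.05 s, during which the arm holds its last target. There are 200 camera calls.

TASK

Check the plate thickness of the reworked blue L bracket: seat it flat in the checking nest, let go, press the gauge's cap down until the foot rests on its plate, hold it there for about a second and let the gauge spring back up. Then pack that bracket and all the black ones that are there into the wooden kit tray, each lying flat on the tray's floor, webs up, turning and arranging them so that they all fit side by side. Do not knock over or push aside the objective or the loupe.

Things in the scene. Friction and masses are not known exactly. Their poses are not given: they have to be found in the camera images.
- long: Blue anodised L bracket (the reworked one), always there. Plate 8 mm thick, limbs 33 mm wide, the long one to x = +90.5 mm, the short one to y = -53.5 mm; outer edges at x = -16.5 and y = +16.5 mm. Origin: underside, mid-width of both limbs at the corner; z up. Web to hold it by, over the origin: 28 mm along x, 12 mm thick in y, top 46 mm above the underside. About 140 g.
- corner_a: Black L bracket, one of up to three alike (may be absent). Plate 8 mm thick, limbs 33 mm wide, one to x = +53.5 mm, one to y = +53.5 mm; outer edges at x = -16.5 and y = -16.5 mm. Origin: underside, mid-width of both limbs at the corner; z up. Web to hold it by, over the origin: 28 mm along x, 12 mm thick in y, top 46 mm above the underside. About 110 g.
- corner_b: Black L bracket, one of up to three alike (may be absent). Plate 8 mm thick, limbs 33 mm wide, one to x = +53.5 mm, one to y = +53.5 mm; outer edges at x = -16.5 and y = -16.5 mm. Origin: underside, mid-width of both limbs at the corner; z up. Web to hold it by, over the origin: 28 mm along x, 12 mm thick in y, top 46 mm above the underside. About 110 g.
- corner_c: Black L bracket, one of up to three alike (may be absent). Plate 8 mm thick, limbs 33 mm wide, one to x = +53.5 mm, one to y = +53.5 mm; outer edges at x = -16.5 and y = -16.5 mm. Origin: underside, mid-width of both limbs at the corner; z up. Web to hold it by, over the origin: 28 mm along x, 12 mm thick in y, top 46 mm above the underside. About 110 g.
- straight: Straight black bracket (may be absent): plate 70 mm long (x), 33 mm wide (y), 8 mm thick; origin: centre of its underside, z up. Web to hold it by, over the origin: 28 mm along x, 12 mm thick in y, top 46 mm above the underside. About 80 g.
- tray_floor (a point): Centre of the inner floor of the fixed wooden kit tray (green liner). Inside 189 mm along x by 115 mm along y; floor 7 mm above the worktop, walls 7 mm thick, 9 mm high above the floor. All five brackets fit flat in one layer, with about 4 mm round each: together they fill 5 x 3 squares of 37 mm pitch.
- nest (a point): Checking nest: floor of an L-shaped pocket of steel fences 5 mm high, 1.8 mm clear all round the long bracket's outline, on the dark base plate. The long bracket is seated when its origin is at this point and its x, y axes run along this point's x, y. The floor is 10 mm above the worktop.
- gauge: The fixed gauge that carries the nest: base plate 158 x 92 x 10 mm; origin under the nest point, same axes. A column at x = +114 mm carries a head over x = +68 to +130 mm, y +-15 mm, z 54 to 84 mm, above the pocket's far end. So the bracket goes in low along +x, under the raised foot, then down; and out the same way.
- foot (a point): Centre of the lower face of the gauge's round foot (14 mm across), at x = +80, y = 0 mm of the nest. Up, it is 36 mm above the pocket's floor, 28 mm above the plate of a seated bracket.
- cap_top (a point): Centre of the top of the gauge's black thumb cap (24 mm across, red disc), straight over the foot and 88 mm above it: press here, downward.
- plunger (a joint): Travel of the gauge's sprung plunger (foot and cap) in m: 0 up, grows downward to 0.036 over an empty pocket; on a seated 8 mm plate the foot stops at about 0.028. The spring pushes it back up: about 2.3 N at the top, 4.8 N at 0.028.
- objective: Bystander: microscope objective, pale with bands, 25 mm across, 45 mm tall, standing; origin at its underside.
- loupe: Bystander: black loupe, 36 mm across, 34 mm tall, standing; origin at its underside.

How it is judged:
By the outcome, as a careful person would: the job done as asked, in the order asked, and still so for the second after the job is handed in, with the robot touching nothing.
Of corner_a, corner_b, corner_c, straight only 3 to 4 are there at a start; the rules pass over those that are not, and their reading is None.
At some moment in a run one of long, corner_a, corner_b, corner_c, straight may be knocked a few centimetres aside while the robot is not near it.
Once in a run the grip may slacken for a moment while it holds something.
It also fails if it takes over 210 s, if anything falls off the work surface, if the arm or the gripper's body presses on something with over 40 N, if the wrist force passes 120 N, or if a joint passes its speed limit or range.

## Working session

There is one attempt and no reset: what is moved stays moved. The work goes in short steps, Python scripts to look and compute and a tool call to move; the robot and the scene stay as the last step left them, time stands still between calls to the robot, and variables do not carry over. Pictures are saved under pics/ and viewed, at most 18 in all, crops included, and the job is handed in when it is done.

Besides the shell and the picture viewer there is one more tool, called after "Call:" by a JSON object that holds its "op" and its "data", one argument or row to a line. play_rows: Moves the arm, as the interface text tells. Its arguments: {"type":"object","properties":{"increments":{"type":"array","items":{"type":"object","properties":{"travel":{"type":"array","items":{"type":"number"}},"rot":{"type":"array","items":{"type":"number"}}}}},"hand":{"type":"number"}},"required":["increments"]}

```bash
ls; mkdir -p pics
cat > h.py <<'E'
import numpy as np, cv2
from scipy.spatial.transform import Rotation as R
from cell import r, snapshot, camera_params, trace, place_of
def T_cam(name, st=None):
    p=camera_params(name); T=np.eye(4)
    if 'T_tool_cam' in p:
        st=st or r.state(); W=np.eye(4); W[:3,:3]=R.from_euler('xyz',st['tool_rot']).as_matrix(); W[:3,3]=st['position']
        return W@np.array(p['T_tool_cam']),p
    o=np.array(p['orientation'])
    T[:3,:3]=o if o.shape==(3,3) else R.from_euler('xyz',o).as_matrix()
    T[:3,3]=p['origin']; return T,p
def cloud(name,d,T,p):
    v,u=np.mgrid[:400,:640]
    P=np.stack([(u-p['cx'])/p['fx']*d,-(v-p['cy'])/p['fy']*d,-d],-1)
    return P@T[:3,:3].T+T[:3,3]
def tow(T,x): return T[:3,:3]@np.array(x)+T[:3,3]
E
python3 - <<'E'
from h import *
s=r.state(); print(s)
for n in ['top','scene','wrist']:
    T,p=T_cam(n); print(n,{k:(np.round(v,3).tolist() if not isinstance(v,str) else v) for k,v in p.items()})
    im,d=snapshot(n); cv2.imwrite(f'pics/{n}0.png',im); np.save(f'{n}d.npy',d)
    if n!='wrist':
      for k in ['long','corner_a','straight','tray_floor','nest','foot','cap_top','objective','loupe']:
        print(n,k,[(round(float(o['conf']),2),np.round(tow(T,o['position'])).tolist()) for o in place_of(n,k)])
E
```

```text
pics
{'clock': 0.0, 'joints': array([-1.34856723e+00,  3.51210950e-01,  1.65246109e+00,  1.30538599e-05,
        1.13911445e+00, -8.46018787e-02]), 'qd': array([-0.00092449, -0.00059527, -0.00045242, -0.00138021,  0.00057997,
        0.00052551]), 'joint_efforts': array([ 8.45419381e-04, -4.97319245e+01, -2.85258490e+01,  6.99901767e-02,
        2.56646995e-02, -9.16714180e-05]), 'position': array([ 166.08816065, -524.04351891,  302.20116241]), 'tool_rot': array([-3.14040408e+00, -1.12688214e-04,  3.06825437e-01]), 'force': array([ 0.21621857, -0.80067848,  0.49152078]), 'moment': array([-0.02314125, -0.03209706,  0.01171545]), 'finger_force': 0.0, 'gripper_width': 0.9976027595140963}
top {'fx': 486.64, 'fy': 486.64, 'cx': 328.189, 'cy': 205.103, 'origin': [453.549, 29.189, 1085.013], 'orientation': [0.135, -0.018, -1.577]}
top long [(0.8, [616.0, 42.0, -1.0])]
top corner_a [(0.7, [656.0, -98.0, -3.0]), (0.63, [402.0, 209.0, 1.0])]
top straight [(0.7, [398.0, -160.0, -6.0]), (0.51, [732.0, -17.0, 1.0])]
top tray_floor [(0.85, [434.0, 28.0, 5.0])]
top nest [(0.82, [647.0, 146.0, 13.0]
[... 350 characters left out ...]
ne long [(0.87, [612.0, 42.0, 1.0]), (0.42, [736.0, -11.0, -0.0])]
scene corner_a [(0.89, [651.0, -98.0, 1.0]), (0.78, [399.0, 210.0, 1.0]), (0.34, [652.0, 145.0, 8.0])]
scene straight [(0.58, [397.0, -157.0, 1.0])]
scene tray_floor [(0.81, [433.0, 30.0, 5.0])]
scene nest [(0.89, [650.0, 146.0, 11.0])]
scene foot [(0.59, [648.0, 226.0, 40.0])]
scene cap_top [(0.77, [647.0, 224.0, 134.0])]
scene objective [(0.53, [545.0, -150.0, 1.0]), (0.34, [403.0, 210.0, 0.0])]
scene loupe [(0.6, [733.0, -15.0, 3.0])]
wrist {'fx': 326.382, 'fy': 326.382, 'cx': 317.28, 'cy': 202.926, 'T_tool_cam': [[-0.0, 0.97, 0.242, 65.53], [1.0, -0.0, 0.001, -0.293], [0.001, 0.242, -0.97, -81.391], [0.0, 0.0, 0.0, 1.0]]}
```

View pics/top0.png

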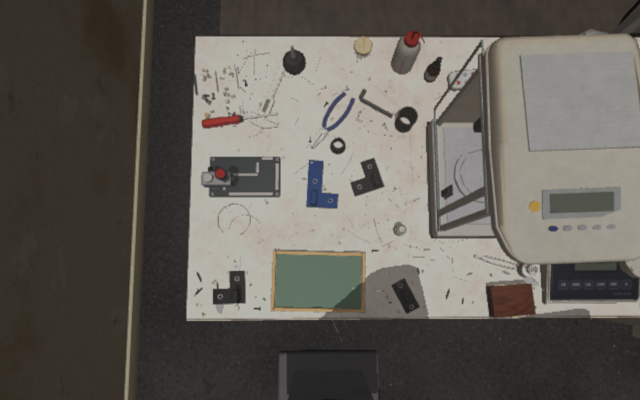

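View pics/scene0.png

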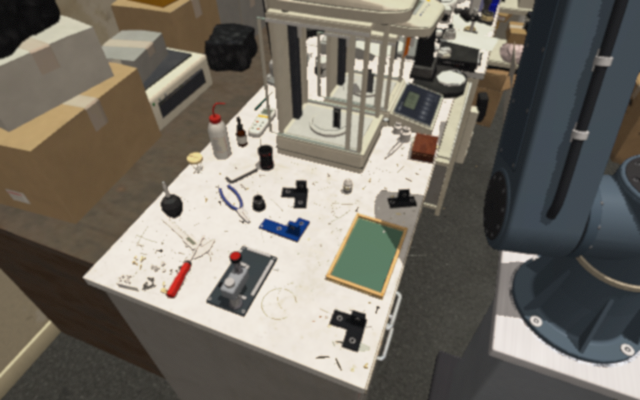

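The top view shows the blue L at pixel (320,190), black Ls at (368,178) and (233,290), and the straight bracket at (405,293). The loupe is at (338,146), the objective at (400,229), the gauge at (243,176) and the tray at (320,280). The scene view agrees, so three black brackets are present. Next I fit their outlines.

```bash
cat >> h.py <<'E'
from scipy.optimize import minimize
def box(x0,x1,y0,y1,z0,z1): return np.array([[x,y,z] for x in(x0,x1) for y in(y0,y1) for z in(z0,z1)],float)
web=box(-14,14,-6,6,8,46)
M={'long':[box(-16.5,90.5,-16.5,16.5,0,8),box(-16.5,16.5,-53.5,16.5,0,8),web],
 'corner_a':[box(-16.5,53.5,-16.5,16.5,0,8),box(-16.5,16.5,-16.5,53.5,0,8),web],
 'straight':[box(-35,35,-16.5,16.5,0,8),web]}
def proj(P,T,p):
    c=(P-T[:3,3])@T[:3,:3]
    return np.stack([p['cx']-p['fx']*c[:,0]/c[:,2],p['cy']+p['fy']*c[:,1]/c[:,2]],-1)
S=4
def sil(parts,q,z,T,p):
    im=np.zeros((400*S,640*S),np.uint8); c,s=np.cos(q[2]),np.sin(q[2])
    for b in parts:
        w=b@np.array([[c,s,0],[-s,c,0],[0,0,1]])+[q[0],q[1],z]
        h=cv2.convexHull(((proj(w,T,p)+.5)*S-.5).astype(np.float32))
        cv2.fillConvexPoly(im,np.round(h).astype(np.int32),255)
    return cv2.resize(im,(640,400),interpolation=cv2.INTER_AREA)/255.
def fit(parts,mask,x0,z,T,p,yaws=np.arange(0,2*np.pi,np.pi/8)):
    m=mask.astype(float)
    def cost(q):
        s=sil(parts,q,z,T,p); return 1-np.minimum(s,m).sum()/max(1,np.maximum(s,m).sum())
    c=sorted([(cost([x0[0],x0[1],a]),a) for a in yaws])[:3]
    best=None
    for _,a in c:
        o=minimize(cost,[x0[0],x0[1],a],method='Nelder-Mead',options=dict(initial_simplex=np.array([x0[0],x0[1],a])+np.array([[0,0,0],[8,0,0],[0,8,0],[0,0,.25]]),xatol=.05,fatol=1e-4,maxiter=150))
        if best is None or o.fun<best.fun: best=o
    return best.x,best.fun
def look(cam,names,z=0,show=None,zs={}):
    """snap, trace and fit the brackets; prints x,y,yaw(deg),1-IoU and depth height of plate"""
    T,p=T_cam(cam); im,d=snapshot(cam); P=cloud(cam,d,T,p)
    if show: cv2.imwrite(show,im)
    out=[]
    for n in names:
        pl=[tow(T,o['position']) for o in place_of(cam,n) if o['conf']>.4]
        for o in trace(cam,n):
            if o['conf']<.4: continue
            m=o['pixels']; q=P[m&(d>0)]
            if len(q)<60: continue
            c=np.median(q,0); zz=zs.get(n,z)
            x,f=fit(M[n],m,c,zz,T,p)
            hh=q[:,2]; print(cam,n,round(float(o['conf']),2),np.round(x[:2],1),'yaw',round(float(np.degrees(x[2]))%360,1),'cost',round(f,3),'z pct',np.round(np.percentile(hh,[20,50,97]),1),'px',m.sum(),'place',[np.round(a).tolist() for a in pl],flush=True)
            out.append((n,x,f))
    return im,d,P,T,p,out
E
python3 - <<'E'
from h import *
for c in ['top','scene']:
    im,d,P,T,p,o=look(c,['long','corner_a','straight'])
    for k,lo,hi in [('tray_floor',3,22),('gauge',6,20)]:
        for o in trace(c,k)[:1]:
            m=o['pixels']&(P[...,2]>lo)&(P[...,2]<hi)
            rr=cv2.minAreaRect(P[m][:,:2].astype(np.float32)); print(c,k,o['conf'],np.round(rr[0],1),np.round(rr[1],1),rr[2],np.percentile(P[m][:,2],[10,50,90]))
    g=cv2.cvtColor(im,cv2.COLOR_BGR2HSV); m=cv2.inRange(g,(40,40,40),(95,255,255))
    m=cv2.morphologyEx(m,cv2.MORPH_OPEN,np.ones((5,5)))
    rr=cv2.minAreaRect(P[(m>0)&(P[...,0]<540)&(P[...,0]>330)&(abs(P[...,1])<200)][:,:2].astype(np.float32)); print('green',rr)
E
```

```text
top long 0.87 [611.7  41.7] yaw 356.4 cost 0.054 z pct [ 6.1  7.8 46.3] px 930 place [[617.0, 40.0, 3.0]]
top corner_a 0.95 [651.1 -96.7] yaw 17.6 cost 0.102 z pct [ 6.   7.9 46.3] px 656 place [[654.0, -97.0, -5.0], [400.0, 209.0, -2.0]]
top corner_a 0.73 [402.1 208. ] yaw 3.3 cost 0.064 z pct [ 5.9  7.8 46.3] px 749 place [[654.0, -97.0, -5.0], [400.0, 209.0, -2.0]]
top corner_a 0.67 [645.2 220.9] yaw 319.1 cost 0.855 z pct [131.1 133.1 135.9] px 105 place [[654.0, -97.0, -5.0], [400.0, 209.0, -2.0]]
top straight 0.9 [ 397.6 -158.3] yaw 28.5 cost 0.057 z pct [ 5.9  8.1 46.9] px 514 place [[399.0, -157.0, -5.0]]
top tray_floor 0.66 [431.   32.7] [205.2 129. ] 88.310546875 [ 4.55610591  7.27414584 15.06344491]
top gauge 0.86 [664.  196.4] [157.8  91.8] 89.63583374023438 [ 7.42486865 10.12505273 14.11563142]
green ((0.0, 0.0), (0.0, 0.0), 0.0)
scene long 0.87 [611.1  41.6] yaw 357.6 cost 0.174 z pct [ 6.5  8.  44.5] px 638 place [[610.0, 39.0, -0.0]]
scene corner_a 0.84 [401.9 208.8] yaw 2.6 cost 0.061 z pct [ 6.4  7.9 45.7] px 1018 place [[403.0, 206.0, 0.0], [650.0, 144.0, 0.0]]
scene corner_a 0.67 [652.8 -95.9] yaw 18.2 cost 0.081 z pct [ 5.9  8.1 45.7] px 512 place [[403.0, 206.0, 0.0], [650.0, 144.0, 0.0]]
scene straight 0.79 [ 399.6 -157.9] yaw 27.9 cost 0.084 z pct [ 6.4  8.8 46.2] px 390 place [[399.0, -158.0, 0.0]]
scene tray_floor 0.66 [420.1 228.2] [70.2 70.9] 2.568464517593384 [5.83886576 7.69999883 9.72724116]
scene gauge 0.58 [665.2 197.5] [158.7  92.2] 89.97221374511719 [ 7.93277716 10.01368992 14.21860106]
green ((432.29058837890625, 27.84711456298828), (183.1546630859375, 111.12577056884766), 88.0270767211914)
```

Call:
{"op": "play_rows", "data": {
  "increments": [
    {"travel": [0.2, 0.5, 0], "rot": [0, 0, -0.15]},
    {"travel": [0.4, 1, 0], "rot": [0, 0, -0.29]},
    {"travel": [0.4, 1, 0], "rot": [0, 0, -0.29]}
  ],
  "hand": 0
}}

```text
clock: 2.33
position: [206.9, -422.0, 302.9]
tool_rot: [-3.141, -0.0, 0.003]
force: [0.7, -0.3, -0.3]
gripper_width: 1.001
finger_force: 0.0
```

Call:
{"op": "play_rows", "data": {
  "increments": [
    {"travel": [0.3, 0.5, 0]},
    {"travel": [0.5, 1, 0]},
    {"travel": [0.5, 1, 0]}
  ]
}}

```text
invalid input at $.increments[0]: expected keys travel, rot
```

Call:
{"op": "play_rows", "data": {
  "increments": [
    {"travel": [0.3, 0.5, 0]},
    {"travel": [0.6, 1, 0]},
    {"travel": [0.6, 1, 0]}
  ]
}}

```text
invalid input at $.increments[0]: expected keys travel, rot
```

Call:
{"op": "play_rows", "data": {
  "increments": [
    {"travel": [0.4, 0.5, 0]},
    {"travel": [0.9, 1, 0]},
    {"travel": [0.9, 1, 0]}
  ]
}}

```text
invalid input at $.increments[0]: expected keys travel, rot
```

Call:
{"op": "play_rows", "data": {
  "increments": [
    {"travel": [0.5, 0.5, 0]},
    {"travel": [1, 1, 0]},
    {"travel": [1, 1, 0]}
  ]
}}

```text
invalid input at $.increments[0]: expected keys travel, rot
```

Call:
{"op": "play_rows", "data": {
  "increments": [
    {"travel": [0.5, 0.3, -0.2]},
    {"travel": [1, 0.6, -0.4]},
    {"travel": [1, 0.6, -0.4]},
    {"travel": [1, 0.6, -0.4]}
  ]
}}

```text
invalid input at $.increments[0]: expected keys travel, rot
```

Call:
{"op": "play_rows", "data": {
  "increments": [
    {"travel": [0.3, 0.5, 0], "rot": [0, 0, 0]},
    {"travel": [0.5, 1, 0], "rot": [0, 0, 0]},
    {"travel": [0.5, 1, 0], "rot": [0, 0, 0]}
  ]
}}

```text
clock: 2.7
position: [256.8, -322.8, 303.0]
tool_rot: [3.141, -0.0, 0.007]
force: [-0.2, -0.0, -0.0]
gripper_width: 1.002
finger_force: 0.0
```

Call:
{"op": "play_rows", "data": {
  "increments": [
    {"travel": [0.3, 0.5, 0], "rot": [0, 0, 0]},
    {"travel": [0.6, 1, 0], "rot": [0, 0, 0]},
    {"travel": [0.6, 1, 0], "rot": [0, 0, 0]}
  ]
}}

```text
clock: 3.08
position: [317.5, -223.1, 303.0]
tool_rot: [3.141, -0.001, 0.008]
force: [-0.1, -0.4, 0.2]
gripper_width: 1.001
finger_force: 0.0
```

Call:
{"op": "play_rows", "data": {
  "increments": [
    {"travel": [0.4, 0.5, 0], "rot": [0, 0, 0]},
    {"travel": [0.9, 1, 0], "rot": [0, 0, 0]},
    {"travel": [0.9, 1, 0], "rot": [0, 0, 0]}
  ]
}}

```text
clock: 3.45
position: [408.1, -123.9, 302.8]
tool_rot: [3.141, -0.001, 0.006]
force: [-0.3, 0.7, -0.0]
gripper_width: 1.0
finger_force: 0.0
```

Call:
{"op": "play_rows", "data": {
  "increments": [
    {"travel": [0.5, 0.5, 0], "rot": [0, 0, 0]},
    {"travel": [1, 1, 0], "rot": [0, 0, 0]},
    {"travel": [1, 1, 0], "rot": [0, 0, 0]}
  ]
}}

```text
clock: 3.82
position: [507.9, -24.4, 302.4]
tool_rot: [3.141, -0.0, 0.004]
force: [-0.7, 0.4, -0.4]
gripper_width: 0.998
finger_force: 0.0
```

Call:
{"op": "play_rows", "data": {
  "increments": [
    {"travel": [0.5, 0.3, -0.2], "rot": [0, 0, 0]},
    {"travel": [1, 0.6, -0.4], "rot": [0, 0, 0]},
    {"travel": [1, 0.6, -0.4], "rot": [0, 0, 0]}
  ]
}}

```text
clock: 4.2
position: [607.5, 34.7, 259.7]
tool_rot: [3.141, 0.004, 0.004]
force: [-0.5, -0.1, -0.9]
gripper_width: 1.002
finger_force: 0.0
```

Call:
{"op": "play_rows", "data": {
  "increments": [
    {"travel": [0.5, 0, 0], "rot": [0, 0, 0]},
    {"travel": [0.9, 0, 0], "rot": [0, 0, 0]},
    {"travel": [0.9, 0, 0], "rot": [0, 0, 0]},
    {"travel": [0.9, 0, 0], "rot": [0, 0, 0]}
  ]
}}

```text
clock: 4.7
position: [695.4, 33.8, 262.9]
tool_rot: [3.141, 0.001, 0.002]
force: [-0.0, -0.4, -0.9]
gripper_width: 1.0
finger_force: 0.0
```

Call:
{"op": "play_rows", "data": {
  "increments": [
    {"travel": [-0.6, 0.2, 0], "rot": [0, 0, 0]},
    {"travel": [-0.6, 0.2, 0], "rot": [0, 0, 0]},
    {"travel": [-0.6, 0.2, 0], "rot": [0, 0, 0]}
  ]
}}

```text
clock: 5.08
position: [636.1, 55.1, 264.0]
tool_rot: [3.141, -0.002, 0.003]
force: [0.5, 0.3, -0.2]
gripper_width: 1.004
finger_force: 0.0
```

Run:
```python
from h import *
im,d,P,T,p,o=look('wrist',['long'],show='pics/w1.png')
m=trace('wrist','gauge')
for o in m[:1]:
    k=o['pixels']&(P[...,2]>7)&(P[...,2]<17)
    print(o['conf'],cv2.minAreaRect(P[k][:,:2].astype(np.float32)),k.sum())
for n in ['nest','foot','cap_top']: print(n,[(o['conf'],np.round(tow(T,o['position']),1)) for o in place_of('wrist',n)])
np.save('P.npy',P)
```

```text
wrist long 0.95 [612.9  41.4] yaw 356.6 cost 0.067 z pct [ 6.8  7.5 45.5] px 4184 place [[611.0, 39.0, -1.0]]
0.9 ((665.9694213867188, 196.41744995117188), (91.42305755615234, 157.89183044433594), 0.11913255602121353) 12466
nest [(0.97, array([649.7, 147.9,   7.9]))]
foot []
cap_top [(0.92, array([647.9, 220.9, 134.4]))]
```

View pics/w1.png

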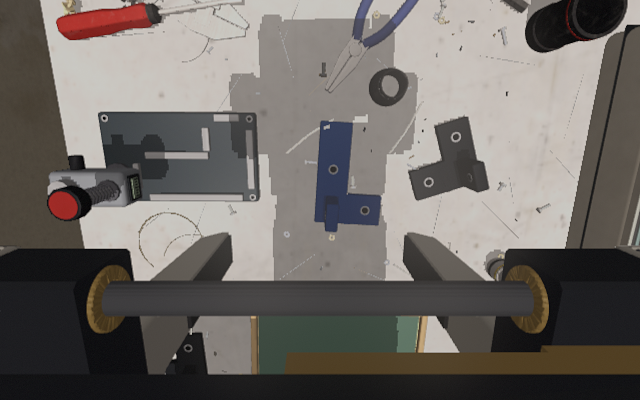

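The wrist view shows the gauge and its white fences at (100-258,112-200), the blue L at (345,185), the loupe at (388,86) and a black L at (450,160). Next I work out the pocket from the fence heights.

Run:
```python
from h import *
P=np.load('P.npy'); z=P[...,2]
k=(z>12.8)&(z<17.5)&(P[...,0]>610)&(P[...,0]<720)&(P[...,1]>110)&(P[...,1]<260)
q=P[k]
# rectify: rows = x from 725 down, cols = y from 280 down to 110 ; 4px/mm
im=np.zeros((480,640,3),np.uint8)
im0=cv2.imread('pics/w1.png')
v,u=np.mgrid[:480,:640]; X=720-v/4; Y=270-u/4
T,p=T_cam('wrist')
for zz in [15]:
    px=proj(np.stack([X,Y,0*X+zz],-1).reshape(-1,3),T,p).reshape(480,640,2).astype(np.float32)
    im=cv2.remap(im0,px[...,0],px[...,1],cv2.INTER_LINEAR)
# overlay expected pocket outline at nest (648.5,147), yaw 90, expanded 1.8
def L(e): return np.array([[-16.5-e,16.5+e],[90.5+e,16.5+e],[90.5+e,-16.5-e],[16.5+e,-16.5-e],[16.5+e,-53.5-e],[-16.5-e,-53.5-e]])
n=np.array([648.5,147]); l=L(1.8); w=np.stack([n[0]-l[:,1],n[1]+l[:,0]],-1)
cv2.polylines(im,[np.round(np.stack([(270-w[:,1])*4,(720-w[:,0])*4],-1)).astype(int)],True,(0,0,255),1)
cv2.imwrite('pics/rect.png',im)
for lo in range(615,716,4):
    s=q[(q[:,0]>=lo)&(q[:,0]<lo+4)]
    if len(s): 
        ys=np.sort(s[:,1]); g=np.split(ys,np.where(np.diff(ys)>4)[0]+1)
        print(lo,[(round(a[0],1),round(a[-1],1),len(a)) for a in g if len(a)>2])
```

```text
619 [(np.float64(133.8), np.float64(178.1), 42), (np.float64(214.3), np.float64(227.2), 9)]
623 [(np.float64(133.5), np.float64(229.9), 348)]
627 [(np.float64(133.7), np.float64(229.7), 183)]
631 []
635 [(np.float64(120.7), np.float64(127.1), 25)]
639 [(np.float64(120.4), np.float64(127.1), 27)]
643 [(np.float64(120.5), np.float64(126.5), 27)]
647 [(np.float64(120.2), np.float64(126.6), 27)]
651 [(np.float64(120.3), np.float64(127.2), 25), (np.float64(237.1), np.float64(237.8), 3)]
655 [(np.float64(120.8), np.float64(127.2), 28), (np.float64(237.7), np.float64(243.5), 20), (np.float64(248.9), np.float64(259.8), 34)]
659 [(np.float64(120.4), np.float64(126.9), 25), (np.float64(238.2), np.float64(242.2), 11), (np.float64(252.6), np.float64(258.8), 16)]
663 [(np.float64(120.5), np.float64(126.8), 28), (np.float64(166.2), np.float64(229.7), 114)]
667 [(np.float64(120.1), np.float64(126.7), 27), (np.float64(165.6), np.float64(230.0), 250)]
671 [(np.float64(120.1), np.float64(126.3), 27), (np.float64(164.2), np.float64(229.1), 78)]
675 [(np.float64(120.9), np.float64(127.2), 27), (np.float64(163.3), np.float64(170.5), 28)]
679 [(np.float64(120.1), np.float64(126.9), 28), (np.float64(163.7), np.float64(170.1), 28)]
683 [(np.float64(120.3), np.float64(126.8), 28), (np.float64(164.0), np.float64(170.3), 25)]
687 [(np.float64(120.6), np.float64(126.7), 27), (np.float64(164.2), np.float64(170.7), 28)]
691 [(np.float64(120.3), np.float64(126.3), 24), (np.float64(164.1), np.float64(170.2), 27)]
695 [(np.float64(164.9), np.float64(169.8), 10)]
703 [(np.float64(133.5), np.float64(157.5), 122)]
707 [(np.float64(133.1), np.float64(157.0), 47)]
```

View pics/rect.png

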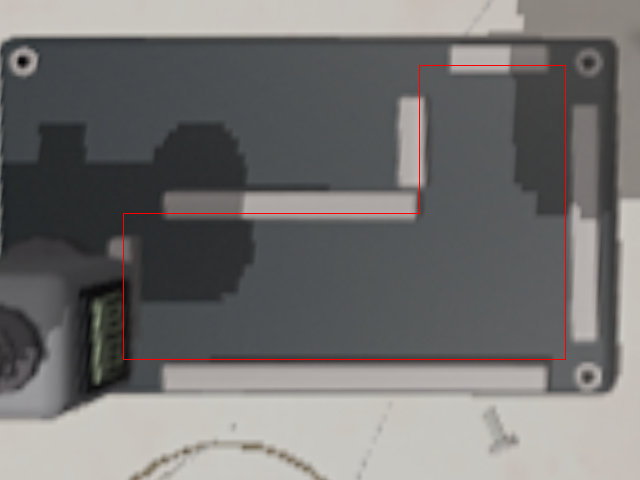

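Nest is at about (647, 145.4), yaw 90. Next I grasp the blue bracket.

Call:
{"op": "play_rows", "data": {
  "increments": [
    {"travel": [-0.12, -0.07, -0.3], "rot": [0, 0, -0.057]},
    {"travel": [-0.235, -0.137, -0.6], "rot": [0, 0, -0.057]},
    {"travel": [-0.235, -0.137, -0.9], "rot": [0, 0, -0.057]},
    {"travel": [-0.235, -0.137, -0.9], "rot": [0, 0, -0.057]}
  ]
}}

```text
clock: 5.92
position: [611.9, 41.9, 171.0]
tool_rot: [3.141, 0.004, -0.057]
force: [-0.2, 0.5, 0.8]
gripper_width: 1.002
finger_force: 0.0
```

Call:
{"op": "play_rows", "data": {
  "increments": [
    {"travel": [0, 0, -0.4], "rot": [0, 0, 0]},
    {"travel": [0, 0, -0.78], "rot": [0, 0, 0]},
    {"travel": [0, 0, -0.78], "rot": [0, 0, 0]},
    {"travel": [0, 0, -0.78], "rot": [0, 0, 0]}
  ]
}}

```text
clock: 6.42
position: [613.3, 42.1, 95.9]
tool_rot: [-3.141, -0.001, -0.057]
force: [0.4, -0.3, 0.8]
gripper_width: 1.004
finger_force: 0.0
```

Call:
{"op": "play_rows", "data": {
  "increments": [
    {"travel": [0, 0, 0], "rot": [0, 0, 0]},
    {"travel": [0, 0, 0], "rot": [0, 0, 0]},
    {"travel": [0, 0, 0], "rot": [0, 0, 0]},
    {"travel": [0, 0, 0], "rot": [0, 0, 0]},
    {"travel": [0, 0, 0], "rot": [0, 0, 0]},
    {"travel": [0, 0, 0], "rot": [0, 0, 0]}
  ],
  "hand": 1
}}

```text
clock: 7.18
position: [612.6, 42.0, 94.7]
tool_rot: [3.142, 0.0, -0.057]
force: [0.6, -0.5, 0.1]
gripper_width: 0.404
finger_force: 0.0
```

Call:
{"op": "play_rows", "data": {
  "increments": [
    {"travel": [0, 0, 0], "rot": [0, 0, 0]},
    {"travel": [0, 0, 0], "rot": [0, 0, 0]},
    {"travel": [0, 0, 0], "rot": [0, 0, 0]},
    {"travel": [0, 0, 0], "rot": [0, 0, 0]},
    {"travel": [0, 0, 0], "rot": [0, 0, 0]},
    {"travel": [0, 0, 0], "rot": [0, 0, 0]}
  ],
  "hand": 1
}}

```text
clock: 7.92
position: [612.6, 42.0, 94.7]
tool_rot: [-3.142, 0.0, -0.057]
force: [0.2, 0.1, -0.3]
gripper_width: 0.126
finger_force: 30.0
```

Call:
{"op": "play_rows", "data": {
  "increments": [
    {"travel": [0, 0, 0.15], "rot": [0, 0, 0]},
    {"travel": [0, 0, 0.4], "rot": [0, 0, 0]},
    {"travel": [0, 0, 0.7], "rot": [0, 0, 0]},
    {"travel": [0, 0, 0.7], "rot": [0, 0, 0]}
  ]
}}

```text
clock: 8.43
position: [613.6, 42.0, 167.4]
tool_rot: [-3.141, -0.005, -0.057]
force: [-0.0, 0.6, -2.0]
gripper_width: 0.126
finger_force: 30.0
```

Call:
{"op": "play_rows", "data": {
  "increments": [
    {"travel": [0.1, -0.1, 0], "rot": [0, 0, 0.15]},
    {"travel": [0.2, -0.1, 0], "rot": [0, 0, 0.3]},
    {"travel": [0.3, -0.1, 0], "rot": [0, 0, 0.45]},
    {"travel": [0.345, -0.1, 0], "rot": [0, 0, 0.6]},
    {"travel": [0.345, -0.1, 0], "rot": [0, 0, 0.75]},
    {"travel": [0.345, -0.1, 0], "rot": [0, 0, 0.778]},
    {"travel": [0.345, -0.1, 0], "rot": [0, 0, 0.778]}
  ]
}}

```text
clock: 9.3
position: [646.9, 32.0, 164.2]
tool_rot: [-3.141, 0.001, 0.756]
force: [-0.2, -0.0, -1.9]
gripper_width: 0.127
finger_force: 30.0
```

Call:
{"op": "play_rows", "data": {
  "increments": [
    {"travel": [0, 0, 0], "rot": [0, 0, 0.15]},
    {"travel": [0, 0, 0], "rot": [0, 0, 0.3]},
    {"travel": [0, 0, 0], "rot": [0, 0, 0.45]},
    {"travel": [0, 0, 0], "rot": [0, 0, 0.6]},
    {"travel": [0, 0, 0], "rot": [0, 0, 0.75]},
    {"travel": [0, 0, 0], "rot": [0, 0, 0.777]},
    {"travel": [0, 0, 0], "rot": [0, 0, 0.777]},
    {"travel": [0, 0, 0], "rot": [0, 0, 0.777]}
  ]
}}

```text
clock: 10.3
position: [647.1, 32.0, 164.7]
tool_rot: [-3.142, -0.0, 1.569]
force: [-0.5, 0.0, -2.1]
gripper_width: 0.127
finger_force: 30.0
```

Run:
```python
from h import *
s=r.state(); print(s['position'],s['tool_rot'],s['gripper_width'],s['finger_force'])
im,d,P,T,p,o=look('wrist',['long'],z=s['position'][2]-94.7,show='pics/w2.png')
np.save('P.npy',P)
```

```text
[647.11087654  31.98735816 164.70606314] [-3.14156317e+00 -2.29041126e-05  1.56923055e+00] 0.12690787133981216 29.98141497373581
wrist long 0.85 [645.9  33.2] yaw 89.7 cost 0.241 z pct [ 76.8  77.4 115.3] px 13730 place [[645.0, 31.0, 70.0], [653.0, -98.0, 2.0]]
```

View pics/w2.png

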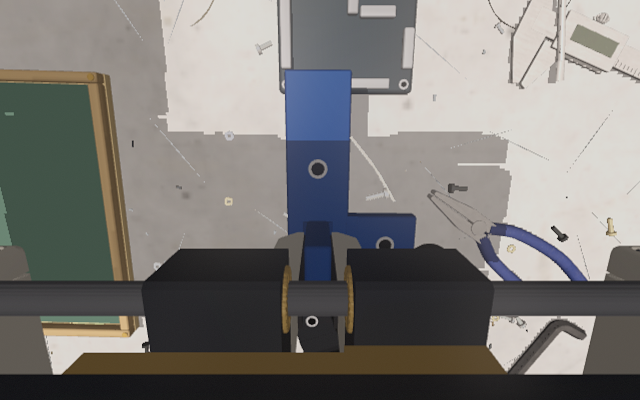

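The wrist view shows the bracket held level, its limb at (318,140), with the gauge ahead at (347,40). I go low in front of the gauge head and measure bracket and pocket in one view.

Call:
{"op": "play_rows", "data": {
  "increments": [
    {"travel": [0, 0.2, -0.15], "rot": [0, 0, 0]},
    {"travel": [0, 0.4, -0.3], "rot": [0, 0, 0]},
    {"travel": [0, 0.6, -0.45], "rot": [0, 0, 0]},
    {"travel": [0, 0.6, -0.45], "rot": [0, 0, 0]}
  ]
}}

```text
clock: 10.95
position: [646.2, 94.1, 117.8]
tool_rot: [-3.139, 0.0, 1.574]
force: [-0.2, -0.1, -1.5]
gripper_width: 0.13
finger_force: 30.0
```

```bash
cat >> h.py <<'E'
def rect(im,T,p,z,x1,y1,s=4,w=640,h=480):
    v,u=np.mgrid[:h,:w]; X=x1-v/s; Y=y1-u/s
    px=proj(np.stack([X,Y,0*X+z],-1).reshape(-1,3),T,p).reshape(h,w,2).astype(np.float32)
    return cv2.remap(im,px[...,0],px[...,1],cv2.INTER_LINEAR)
E
python3 - <<'E'
from h import *
s=r.state(); print(s['position'],s['tool_rot'],s['gripper_width'],s['finger_force'])
T,p=T_cam('wrist'); im,d=snapshot('wrist'); P=cloud('wrist',d,T,p); z=P[...,2]; np.save('P.npy',P)
zp=s['position'][2]-94.7+8
k=(abs(z-zp)<3)&(abs(P[...,0]-647)<20)&(P[...,1]>115)&(P[...,1]<205); q=P[k]
print('plate z',np.median(q[:,2]),zp,'x edges',np.percentile(q[:,0],[1,99]),'end y',np.percentile(q[:,1],99.5))
sh=P[(abs(z-zp)<3)&(P[...,0]>670)&(P[...,0]<720)&(P[...,1]>70)&(P[...,1]<130)]
print('short end x',np.percentile(sh[:,0],99),'y edge',np.percentile(sh[:,1],[1,99]))
a=rect(im,T,p,zp,720,230); b=rect(im,T,p,15,720,230)
cv2.imwrite('pics/r2.png',np.vstack([a[:300],b[:300]]))
E
```

```text
[646.20084431  94.07167145 117.75992768] [-3.13866597e+00  8.87571290e-05  1.57418840e+00] 0.1298995548359979 29.981655478477478
plate z 30.349036474915295 31.059927680663094 x edges [628.64367746 660.85795354] end y 185.4716937307794
short end x 697.6662412123243 y edge [ 93.79573295 111.87296883]
```

View pics/r2.png

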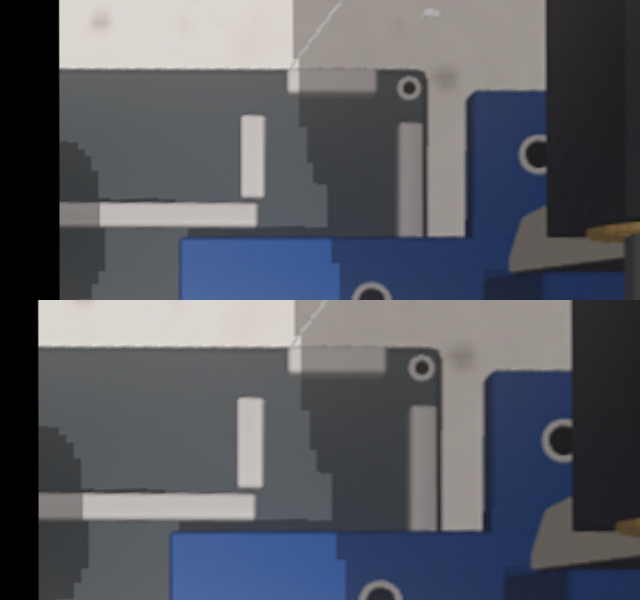

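Call:
{"op": "play_rows", "data": {
  "increments": [
    {"travel": [0, 0, 0], "rot": [0, 0, 0]},
    {"travel": [0, 0, 0], "rot": [0, 0, 0]}
  ]
}}

```text
clock: 11.25
position: [647.4, 91.5, 120.3]
tool_rot: [3.141, 0.0, 1.571]
force: [0.0, -0.5, -1.2]
gripper_width: 0.129
finger_force: 30.0
```

Run:
```python
from h import *
s=r.state(); print(s['position'],s['tool_rot'],s['gripper_width'])
T,p=T_cam('wrist'); im,d=snapshot('wrist'); P=cloud('wrist',d,T,p)
print('cam',T[:3,3])
zp=s['position'][2]-94.7+8
for zz in (zp,zp-1.5):
    a=rect(im,T,p,zz,720,230,s=5,w=800,h=600)
    hs=cv2.cvtColor(a,cv2.COLOR_BGR2HSV); m=cv2.inRange(hs,(100,90,30),(125,255,255))>0
    def runs(v):
        i=np.where(v)[0]; return (i[0],i[-1]+1) if len(i) else None
    print('long sides x', [tuple(round(720-e/5,1) for e in runs(m[:, int((230-y)*5)])) for y in (180,165,145,130)])
    print('short', [tuple(round(230-e/5,1) for e in runs(m[int((720-x)*5)])) for x in (690,680,670)], 'tip', [tuple(round(230-e/5,1) for e in runs(m[int((720-x)*5)])) for x in (655,648,640,632)],
     'shortend',[round(720-runs(m[:,int((230-y)*5)])[0]/5,1) for y in (110,107,104)])
    if zz==zp: cv2.imwrite('pics/r3.png',a)
```

```text
[647.43859327  91.49052828 120.28310584] [3.14063046e+00 4.40536486e-06 1.57114404e+00] 0.12871412374386212
cam [646.28258415 158.00648299 201.67357573]
long sides x [(np.float64(662.6), np.float64(630.4)), (np.float64(662.6), np.float64(630.2)), (np.float64(662.6), np.float64(630.2)), (np.float64(662.4), np.float64(630.4))]
short [(np.float64(110.2), np.float64(90.6)), (np.float64(110.2), np.float64(96.8)), (np.float64(110.4), np.float64(92.0))] tip [(np.float64(182.6), np.float64(100.4)), (np.float64(182.6), np.float64(71.2)), (np.float64(182.6), np.float64(71.4)), (np.float64(182.4), np.float64(99.2))] shortend [np.float64(689.8), np.float64(698.6), np.float64(698.6)]
long sides x [(np.float64(662.8), np.float64(630.2)), (np.float64(662.8), np.float64(630.0)), (np.float64(662.8), np.float64(630.0)), (np.float64(662.4), np.float64(630.2))]
short [(np.float64(109.8), np.float64(90.0)), (np.float64(109.8), np.float64(96.0)), (np.float64(110.0), np.float64(91.8))] tip [(np.float64(182.8), np.float64(99.8)), (np.float64(182.8), np.float64(70.6)), (np.float64(182.8), np.float64(70.6)), (np.float64(182.6), np.float64(98.8))] shortend [np.float64(676.4), np.float64(699.2), np.float64(699.0)]
```

View pics/r3.png

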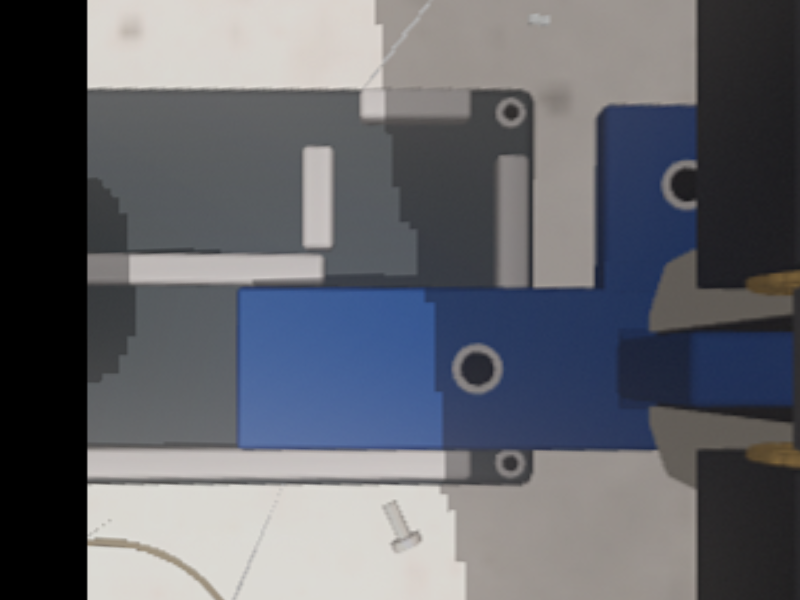

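The rectified view shows the bracket squarely aligned with the pocket. It needs about +1.2 mm in x and +52.9 mm in y. I slide it in low, then check.

Call:
{"op": "play_rows", "data": {
  "increments": [
    {"travel": [0.012, 0.18, 0], "rot": [0, 0, 0]},
    {"travel": [0.012, 0.36, 0], "rot": [0, 0, 0]},
    {"travel": [0.012, 0.528, 0], "rot": [0, 0, 0]},
    {"travel": [0.012, 0.528, -0.06], "rot": [0, 0, 0]},
    {"travel": [0.012, 0.528, -0.06], "rot": [0, 0, 0]},
    {"travel": [0.012, 0.528, -0.06], "rot": [0, 0, 0]},
    {"travel": [0.012, 0.528, -0.06], "rot": [0, 0, 0]}
  ]
}}

```text
clock: 12.18
position: [648.4, 144.4, 113.8]
tool_rot: [3.141, 0.0, 1.571]
force: [0.5, -0.2, -1.2]
gripper_width: 0.126
finger_force: 30.0
```

Run:
```python
from h import *
s=r.state(); print(s['position'],s['tool_rot'],s['gripper_width'])
T,p=T_cam('wrist'); im,d=snapshot('wrist'); P=cloud('wrist',d,T,p)
print('cam',T[:3,3])
zp=s['position'][2]-94.7+8; print(zp)
cv2.imwrite('pics/r4.png',rect(im,T,p,zp,725,250,s=5,w=800,h=600))
```

```text
[648.43141618 144.36577616 113.81246312] [3.14149423e+00 1.56317338e-05 1.57123991e+00] 0.126353317223179
cam [647.339754   210.88267149 195.20234368]
27.112463117582138
```

View pics/r4.png

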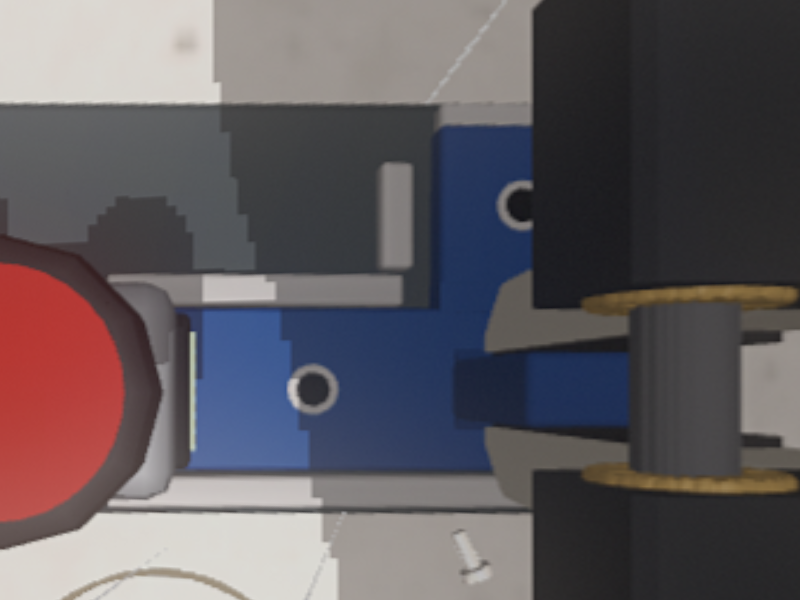

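Clearances are about 2 mm on each side, so I lower it.

Call:
{"op": "play_rows", "data": {
  "increments": [
    {"travel": [0, 0.003, -0.03], "rot": [0, 0, 0]},
    {"travel": [0, 0.003, -0.05], "rot": [0, 0, 0]},
    {"travel": [0, 0.003, -0.07], "rot": [0, 0, 0]},
    {"travel": [0, 0.003, -0.085], "rot": [0, 0, 0]},
    {"travel": [0, 0.003, -0.085], "rot": [0, 0, 0]},
    {"travel": [0, 0.003, -0.085], "rot": [0, 0, 0]}
  ]
}}

```text
clock: 12.98
position: [648.4, 145.1, 105.3]
tool_rot: [3.141, -0.0, 1.572]
force: [-0.1, -0.6, -1.6]
gripper_width: 0.131
finger_force: 30.0
```

Call:
{"op": "play_rows", "data": {
  "increments": [
    {"travel": [0, 0, -0.008], "rot": [0, 0, 0]},
    {"travel": [0, 0, -0.008], "rot": [0, 0, 0]},
    {"travel": [0, 0, -0.008], "rot": [0, 0, 0]}
  ]
}}

```text
clock: 13.35
position: [648.4, 145.1, 104.7]
tool_rot: [3.141, -0.0, 1.572]
force: [-2.2, 0.2, 4.6]
gripper_width: 0.128
finger_force: 30.0
```

Call:
{"op": "play_rows", "data": {
  "increments": [
    {"travel": [0, 0, 0], "rot": [0, 0, 0]},
    {"travel": [0, 0, 0], "rot": [0, 0, 0]},
    {"travel": [0, 0, 0], "rot": [0, 0, 0]},
    {"travel": [0, 0, 0], "rot": [0, 0, 0]}
  ],
  "hand": 0.6
}}

```text
clock: 13.85
position: [648.3, 145.1, 104.4]
tool_rot: [-3.142, -0.0, 1.572]
force: [-0.4, 0.5, -0.4]
gripper_width: 0.399
finger_force: 0.0
```

Call:
{"op": "play_rows", "data": {
  "increments": [
    {"travel": [0, 0, 0.2], "rot": [0, 0, 0]},
    {"travel": [0, 0, 0.5], "rot": [0, 0, 0]},
    {"travel": [0, 0, 1], "rot": [0, 0, 0]},
    {"travel": [0, 0, 1], "rot": [0, 0, 0]}
  ]
}}

```text
clock: 14.35
position: [650.0, 145.4, 210.1]
tool_rot: [3.133, -0.001, 1.572]
force: [0.0, 1.0, 0.6]
gripper_width: 0.399
finger_force: 0.0
```

Call:
{"op": "play_rows", "data": {
  "increments": [
    {"travel": [0, -0.3, 0.5], "rot": [0, 0, 0]},
    {"travel": [0, -0.3, 0.6], "rot": [0, 0, 0]},
    {"travel": [0, -0.3, 0.6], "rot": [0, 0, 0]},
    {"travel": [0, -0.3, 0.6], "rot": [0, 0, 0]}
  ],
  "hand": 1
}}

```text
clock: 14.85
position: [647.8, 115.6, 262.9]
tool_rot: [-3.139, 0.0, 1.572]
force: [0.0, -0.9, -0.3]
gripper_width: 0.027
finger_force: 0.0
```

Run:
```python
from h import *
im,d,P,T,p,o=look('wrist',['long'],z=10,show='pics/w5.png')
m=trace('wrist','cap_top')
for n in ['cap_top','nest']: print(n,[(round(o['conf'],2),np.round(tow(T,o['position']),1)) for o in place_of('wrist',n)])
hs=cv2.cvtColor(im,cv2.COLOR_BGR2HSV); k=((hs[...,0]<8)|(hs[...,0]>172))&(hs[...,1]>150)&(hs[...,2]>90)&(P[...,2]>115)&(P[...,2]<145)
q=P[k]; print('red',k.sum(),q.min(0),q.max(0),np.median(q,0),cv2.minEnclosingCircle(q[:,:2].astype(np.float32)))
q=P[(P[...,2]>15)&(P[...,2]<21)&(abs(P[...,0]-660)<60)&(P[...,1]>125)&(P[...,1]<200)]
A=np.c_[q[:,:2],np.ones(len(q))]; print('plate plane',np.linalg.lstsq(A,q[:,2],rcond=None)[0],np.median(q[:,2]))
```

```text
wrist long 0.89 [647.  146.7] yaw 89.9 cost 0.207 z pct [16.7 17.4 55.6] px 4150 place [[646.0, 143.0, 7.0]]
cap_top [(0.61, array([648.1, 222.2, 135.5]))]
nest []
red 38 [645.29375751 217.11179577 132.53531054] [655.39760318 226.95394955 136.00488224] [653.05817689 220.42496117 133.7657284 ] ((650.3304443359375, 222.06631469726562), 7.018448352813721)
plate plane [-1.05399445e-03 -7.17333614e-04  1.80070156e+01] 17.24346782829477
```

View pics/w5.png

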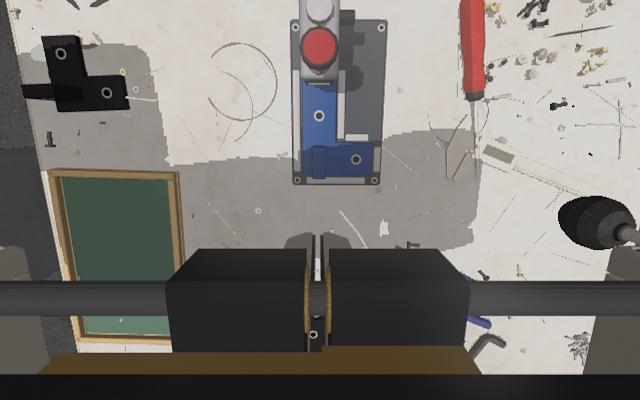

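The wrist view shows the bracket flat in the pocket at (320,120-175), with the cap at (319,48). Next I go over the cap with the fingers closed and press.

Call:
{"op": "play_rows", "data": {
  "increments": [
    {"travel": [0, 0.5, 0], "rot": [0, 0, 0]},
    {"travel": [0.003, 0.95, 0], "rot": [0, 0, 0]},
    {"travel": [0.003, 0.95, 0], "rot": [0, 0, 0]}
  ]
}}

```text
clock: 15.52
position: [648.1, 212.8, 264.0]
tool_rot: [-3.141, -0.0, 1.575]
force: [-0.0, -0.3, -0.0]
gripper_width: 0.008
finger_force: 0.0
```

Call:
{"op": "play_rows", "data": {
  "increments": [
    {"travel": [0, 0.15, -0.2], "rot": [0, 0, 0]},
    {"travel": [0, 0.15, -0.35], "rot": [0, 0, 0]},
    {"travel": [0, 0.15, -0.4], "rot": [0, 0, 0]},
    {"travel": [0, 0.15, -0.4], "rot": [0, 0, 0]}
  ]
}}

```text
clock: 16.02
position: [648.6, 224.5, 223.9]
tool_rot: [-3.141, 0.0, 1.571]
force: [0.0, 0.1, -0.2]
gripper_width: 0.004
finger_force: 0.0
```

Call:
{"op": "play_rows", "data": {
  "increments": [
    {"travel": [0, 0, -0.06], "rot": [0, 0, 0]},
    {"travel": [0, 0, -0.12], "rot": [0, 0, 0]},
    {"travel": [0, 0, -0.15], "rot": [0, 0, 0]},
    {"travel": [0, 0, -0.15], "rot": [0, 0, 0]}
  ]
}}

```text
clock: 16.52
position: [648.8, 225.0, 209.5]
tool_rot: [3.141, 0.0, 1.572]
force: [1.6, -1.1, 3.0]
gripper_width: 0.004
finger_force: 1.3
```

Call:
{"op": "play_rows", "data": {
  "increments": [
    {"travel": [0, 0, -0.08], "rot": [0, 0, 0]},
    {"travel": [0, 0, -0.13], "rot": [0, 0, 0]},
    {"travel": [0, 0, -0.17], "rot": [0, 0, 0]},
    {"travel": [0, 0, -0.17], "rot": [0, 0, 0]}
  ]
}}

```text
clock: 17.02
position: [648.7, 225.2, 192.2]
tool_rot: [3.142, -0.0, 1.572]
force: [1.9, -0.7, 4.2]
gripper_width: 0.002
finger_force: 2.1
```

Call:
{"op": "play_rows", "data": {
  "increments": [
    {"travel": [0, 0, -0.01], "rot": [0, 0, 0]},
    {"travel": [0, 0, -0.02], "rot": [0, 0, 0]},
    {"travel": [0, 0, -0.02], "rot": [0, 0, 0]}
  ]
}}

```text
clock: 17.4
position: [648.7, 225.1, 190.5]
tool_rot: [3.141, -0.0, 1.572]
force: [2.0, -0.7, 4.7]
gripper_width: 0.004
finger_force: 2.1
```

Still only the spring's force, so I step on to contact.

Call:
{"op": "play_rows", "data": {
  "increments": [
    {"travel": [0, 0, -0.01], "rot": [0, 0, 0]},
    {"travel": [0, 0, -0.01], "rot": [0, 0, 0]},
    {"travel": [0, 0, -0.01], "rot": [0, 0, 0]}
  ]
}}

```text
clock: 17.77
position: [648.7, 225.1, 190.4]
tool_rot: [3.141, -0.0, 1.572]
force: [-0.2, -1.1, 10.6]
gripper_width: 0.005
finger_force: 5.4
```

Force rose to 10.6 N, so the foot is on the plate. I hold, then release.

Call:
{"op": "play_rows", "data": {
  "increments": [
    {"travel": [0, 0, -0.003], "rot": [0, 0, 0]},
    {"travel": [0, 0, -0.003], "rot": [0, 0, 0]},
    {"travel": [0, 0, -0.003], "rot": [0, 0, 0]},
    {"travel": [0, 0, -0.003], "rot": [0, 0, 0]},
    {"travel": [0, 0, -0.003], "rot": [0, 0, 0]},
    {"travel": [0, 0, -0.003], "rot": [0, 0, 0]},
    {"travel": [0, 0, -0.003], "rot": [0, 0, 0]},
    {"travel": [0, 0, -0.003], "rot": [0, 0, 0]}
  ]
}}

```text
clock: 18.77
position: [648.7, 225.1, 190.4]
tool_rot: [3.141, -0.0, 1.572]
force: [-1.4, -1.1, 11.8]
gripper_width: 0.006
finger_force: 6.4
```

Call:
{"op": "play_rows", "data": {
  "increments": [
    {"travel": [0, 0, 0], "rot": [0, 0, 0]},
    {"travel": [0, 0, 0], "rot": [0, 0, 0]}
  ]
}}

```text
clock: 19.02
position: [648.7, 225.1, 190.4]
tool_rot: [3.141, -0.0, 1.572]
force: [-2.3, -2.3, 12.6]
gripper_width: 0.006
finger_force: 6.4
```

Call:
{"op": "play_rows", "data": {
  "increments": [
    {"travel": [0, 0, 0.1], "rot": [0, 0, 0]},
    {"travel": [0, 0, 0.2], "rot": [0, 0, 0]},
    {"travel": [0, 0, 0.3], "rot": [0, 0, 0]},
    {"travel": [0, 0, 0.4], "rot": [0, 0, 0]},
    {"travel": [0, 0, 0.7], "rot": [0, 0, 0]},
    {"travel": [0, 0, 0.7], "rot": [0, 0, 0]}
  ]
}}

```text
clock: 19.77
position: [649.1, 225.4, 261.2]
tool_rot: [3.139, -0.001, 1.572]
force: [0.2, 0.0, 0.3]
gripper_width: 0.001
finger_force: 0.0
```

Call:
{"op": "play_rows", "data": {
  "increments": [
    {"travel": [0, -0.6, 0], "rot": [0, 0, 0]},
    {"travel": [0, -1, 0], "rot": [0, 0, 0]},
    {"travel": [0, -1, 0], "rot": [0, 0, 0]}
  ],
  "hand": 0.55
}}

```text
clock: 20.15
position: [648.3, 122.7, 258.1]
tool_rot: [-3.14, 0.0, 1.569]
force: [0.0, -0.4, -0.1]
gripper_width: 0.278
finger_force: 0.0
```

Run:
```python
from h import *
s=r.state(); print(s['position'],s['gripper_width'],s['force'])
im,d,P,T,p,o=look('wrist',['long'],z=10,show='pics/w6.png')
k=(P[...,2]>125)&(P[...,2]<140)&(abs(P[...,0]-648)<15)&(abs(P[...,1]-224)<15); print('cap z',np.median(P[k][:,2]),k.sum())
look('scene',['corner_a','straight']); look('top',['corner_a','straight'])
```

```text
[648.31797049 122.71032194 258.05488776] 0.2778081381457156 [ 0.008215   -0.37564742 -0.09033923]
wrist long 0.75 [647.1 146.6] yaw 90.3 cost 0.197 z pct [16.7 17.4 55.7] px 4301 place [[649.0, 143.0, 8.0]]
cap z 133.53670612114973 1367
scene corner_a 0.87 [652.4 -96.3] yaw 16.6 cost 0.219 z pct [ 6.2  8.3 46.2] px 427 place [[400.0, 209.0, -0.0]]
scene corner_a 0.77 [401.7 208. ] yaw 1.6 cost 0.081 z pct [ 6.7  8.  46. ] px 939 place [[400.0, 209.0, -0.0]]
scene straight 0.79 [ 399.1 -158.3] yaw 28.2 cost 0.131 z pct [ 6.5  8.8 45.4] px 367 place [[397.0, -158.0, -0.0]]
top corner_a 0.65 [652.3 -97. ] yaw 19.0 cost 0.058 z pct [ 5.8  8.  46.6] px 698 place [[654.0, -100.0, -1.0]]
top corner_a 0.56 [ 541.3 -147.1] yaw 297.1 cost 0.864 z pct [31.8 38.9 46.3] px 100 place [[654.0, -100.0, -1.0]]
top straight 0.89 [ 398.9 -157.9] yaw 28.0 cost 0.102 z pct [ 6.4  8.4 47.2] px 464 place [[400.0, -157.0, -3.0]]
```

Call:
{"op": "play_rows", "data": {
  "increments": [
    {"travel": [0, 0.2, -0.3], "rot": [0, 0, 0]},
    {"travel": [0, 0.2, -0.6], "rot": [0, 0, 0]},
    {"travel": [0, 0.2, -0.8], "rot": [0, 0, 0]},
    {"travel": [0, 0.2, -0.8], "rot": [0, 0, 0]},
    {"travel": [0, 0.2, -0.8], "rot": [0, 0, 0]}
  ]
}}

```text
clock: 21.42
position: [649.2, 145.0, 180.3]
tool_rot: [3.14, -0.0, 1.572]
force: [1.0, 0.2, 1.0]
gripper_width: 0.448
finger_force: 0.0
```

Call:
{"op": "play_rows", "data": {
  "increments": [
    {"travel": [-0.005, 0, -0.3], "rot": [0, 0, 0]},
    {"travel": [-0.005, 0, -0.6], "rot": [0, 0, 0]},
    {"travel": [-0.005, 0, -0.752], "rot": [0, 0, 0]},
    {"travel": [-0.005, 0, -0.752], "rot": [0, 0, 0]}
  ]
}}

```text
clock: 21.92
position: [648.4, 145.1, 104.3]
tool_rot: [3.141, -0.0, 1.572]
force: [-0.0, 0.2, 0.1]
gripper_width: 0.449
finger_force: 0.0
```

Call:
{"op": "play_rows", "data": {
  "increments": [
    {"travel": [0, 0, 0], "rot": [0, 0, 0]},
    {"travel": [0, 0, 0], "rot": [0, 0, 0]},
    {"travel": [0, 0, 0], "rot": [0, 0, 0]},
    {"travel": [0, 0, 0], "rot": [0, 0, 0]},
    {"travel": [0, 0, 0], "rot": [0, 0, 0]},
    {"travel": [0, 0, 0], "rot": [0, 0, 0]}
  ],
  "hand": 1
}}

```text
clock: 22.68
position: [648.3, 145.2, 104.3]
tool_rot: [3.141, -0.0, 1.572]
force: [-1.1, -0.1, 5.5]
gripper_width: 0.129
finger_force: 30.0
```

Call:
{"op": "play_rows", "data": {
  "increments": [
    {"travel": [0, 0, 0.05], "rot": [0, 0, 0]},
    {"travel": [0, 0, 0.1], "rot": [0, 0, 0]},
    {"travel": [0, 0, 0.14], "rot": [0, 0, 0]},
    {"travel": [0, 0, 0.14], "rot": [0, 0, 0]},
    {"travel": [0, 0, 0.14], "rot": [0, 0, 0]}
  ]
}}

```text
clock: 23.3
position: [648.0, 145.1, 117.8]
tool_rot: [-3.141, 0.0, 1.572]
force: [0.3, -0.4, -1.5]
gripper_width: 0.126
finger_force: 30.0
```

Call:
{"op": "play_rows", "data": {
  "increments": [
    {"travel": [0, -0.3, 0], "rot": [0, 0, 0]},
    {"travel": [0, -0.6, 0], "rot": [0, 0, 0]},
    {"travel": [0, -1, 0.1], "rot": [0, 0, 0]},
    {"travel": [0, -1, 0.6], "rot": [0, 0, 0]},
    {"travel": [0, -1, 0.6], "rot": [0, 0, 0]}
  ]
}}

```text
clock: 23.92
position: [649.7, 44.6, 181.5]
tool_rot: [3.135, -0.0, 1.571]
force: [0.8, -0.1, -1.3]
gripper_width: 0.127
finger_force: 30.0
```

Call:
{"op": "play_rows", "data": {
  "increments": [
    {"travel": [-0.5, -0.2, 0.3], "rot": [0, 0, 0]},
    {"travel": [-1, -0.4, 0.6], "rot": [0, 0, 0]},
    {"travel": [-1, -0.4, 0.6], "rot": [0, 0, 0]}
  ]
}}

```text
clock: 24.3
position: [546.2, 4.5, 239.1]
tool_rot: [3.141, 0.0, 1.571]
force: [0.7, -0.1, -1.3]
gripper_width: 0.127
finger_force: 30.0
```

Call:
{"op": "play_rows", "data": {
  "increments": [
    {"travel": [-0.5, -0.2, 0], "rot": [0, 0, 0]},
    {"travel": [-1, -0.4, 0], "rot": [0, 0, 0]},
    {"travel": [-1, -0.4, 0], "rot": [0, 0, 0]},
    {"travel": [-1, -0.4, 0], "rot": [0, 0, 0]},
    {"travel": [-1, -0.4, 0], "rot": [0, 0, 0]}
  ]
}}

```text
clock: 24.92
position: [449.2, -34.6, 237.7]
tool_rot: [3.141, -0.0, 1.573]
force: [1.1, -0.3, -0.3]
gripper_width: 0.123
finger_force: 30.0
```

Run:
```python
from h import *
s=r.state(); print(s['position'],s['gripper_width'])
T,p=T_cam('wrist'); im,d=snapshot('wrist'); cv2.imwrite('pics/w7.png',im); P=cloud('wrist',d,T,p); np.save('P7.npy',P)
print('cam',T[:3,3])
z=P[...,2]; 
k=(z>13)&(z<19)&(abs(P[...,0]-432)<80)&(abs(P[...,1]-30)<120)
q=P[k]; print('rim z',np.median(q[:,2]),cv2.minAreaRect(q[:,:2].astype(np.float32)),k.sum())
k=(z>4)&(z<10)&(abs(P[...,0]-432)<50)&(abs(P[...,1]-30)<90); print('floor z',np.median(z[k]))
```

```text
[449.17547416 -34.56997458 237.65428678] 0.12327316739218858
cam [447.99296019  31.94255119 319.04762356]
rim z 15.198213564165002 ((431.5480041503906, 31.606979370117188), (201.83143615722656, 129.13511657714844), 88.35371398925781) 4654
floor z 6.606292704271539
```

View pics/w7.png

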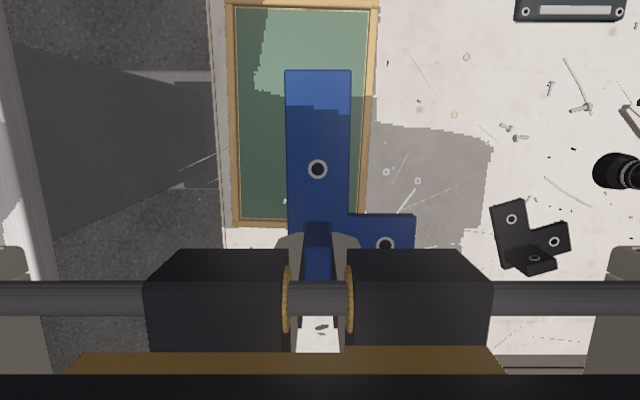

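Tray centre is (431.5, 31.6), yaw 88.35°, and the black L on the table shows at (530,235). The blue bracket goes to the near row, with its origin at about (394.5, 32.7).

Call:
{"op": "play_rows", "data": {
  "increments": [
    {"travel": [-0.27, 0.33, -0.1], "rot": [0, 0, -0.0275]},
    {"travel": [-0.536, 0.661, -0.4], "rot": [0, 0, -0.0275]},
    {"travel": [-0.536, 0.661, -0.8], "rot": [0, 0, -0.0275]},
    {"travel": [-0.536, 0.661, -1], "rot": [0, 0, -0.0275]},
    {"travel": [-0.536, 0.661, -1], "rot": [0, 0, -0.0275]}
  ]
}}

```text
clock: 25.6
position: [394.5, 31.5, 137.0]
tool_rot: [-3.139, -0.0, 1.544]
force: [0.2, -0.1, -1.2]
gripper_width: 0.129
finger_force: 30.0
```

Call:
{"op": "play_rows", "data": {
  "increments": [
    {"travel": [0, 0, -0.11], "rot": [0, 0, 0]},
    {"travel": [0, 0, -0.11], "rot": [0, 0, 0]},
    {"travel": [0, 0, -0.11], "rot": [0, 0, 0]},
    {"travel": [0, 0, -0.11], "rot": [0, 0, 0]}
  ]
}}

```text
clock: 26.1
position: [394.7, 31.2, 127.3]
tool_rot: [3.141, 0.0, 1.543]
force: [0.0, -0.4, -1.5]
gripper_width: 0.128
finger_force: 30.0
```

Run:
```python
from h import *
s=r.state(); print(s['position'],s['tool_rot'],s['gripper_width'])
T,p=T_cam('wrist'); im,d=snapshot('wrist')
zp=s['position'][2]-94.3+8; print('cam',T[:3,3],'zp',zp)
cv2.imwrite('pics/r8.png',np.vstack([rect(im,T,p,zp,450,150,s=5,w=600,h=450)]))
```

```text
[394.72991451  31.16981769 127.29501227] [3.14085218e+00 1.02010580e-05 1.54294174e+00] 0.12814740394605018
cam [395.46848017  97.66217035 208.68521749] zp 40.99501227045734
```

View pics/r8.png

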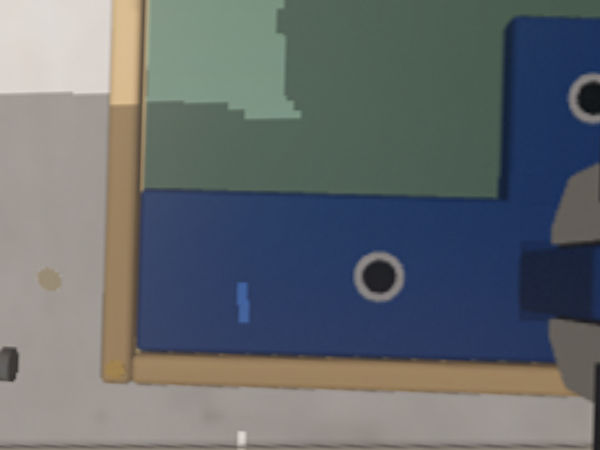

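The view shows the bracket over its cells, with about 3.2-3.8 mm to the near wall and 3.8 mm to the left wall. I lower it.

Call:
{"op": "play_rows", "data": {
  "increments": [
    {"travel": [0.005, 0, -0.1], "rot": [0, 0, 0]},
    {"travel": [0.005, 0, -0.18], "rot": [0, 0, 0]},
    {"travel": [0.005, 0, -0.24], "rot": [0, 0, 0]},
    {"travel": [0.005, 0, -0.255], "rot": [0, 0, 0]},
    {"travel": [0.005, 0, -0.255], "rot": [0, 0, 0]},
    {"travel": [0.005, 0, -0.255], "rot": [0, 0, 0]}
  ]
}}

```text
clock: 26.9
position: [395.1, 31.2, 101.4]
tool_rot: [3.142, 0.0, 1.543]
force: [0.1, -0.7, -1.9]
gripper_width: 0.128
finger_force: 30.0
```

Call:
{"op": "play_rows", "data": {
  "increments": [
    {"travel": [0, 0, -0.006], "rot": [0, 0, 0]},
    {"travel": [0, 0, -0.006], "rot": [0, 0, 0]}
  ]
}}

```text
clock: 27.15
position: [395.1, 31.2, 101.2]
tool_rot: [3.141, 0.0, 1.543]
force: [-2.9, -0.3, 10.7]
gripper_width: 0.124
finger_force: 30.0
```

Call:
{"op": "play_rows", "data": {
  "increments": [
    {"travel": [0, 0, 0], "rot": [0, 0, 0]},
    {"travel": [0, 0, 0], "rot": [0, 0, 0]},
    {"travel": [0, 0, 0], "rot": [0, 0, 0]},
    {"travel": [0, 0, 0], "rot": [0, 0, 0]}
  ],
  "hand": 0.6
}}

```text
clock: 27.65
position: [395.0, 31.2, 100.8]
tool_rot: [-3.141, -0.0, 1.543]
force: [0.2, -0.3, 0.6]
gripper_width: 0.398
finger_force: 0.0
```

Call:
{"op": "play_rows", "data": {
  "increments": [
    {"travel": [0, 0, 0.2], "rot": [0, 0, 0]},
    {"travel": [0, 0, 0.5], "rot": [0, 0, 0]},
    {"travel": [0, 0, 1], "rot": [0, 0, 0]},
    {"travel": [0, 0, 1], "rot": [0, 0, 0]}
  ]
}}

```text
clock: 28.15
position: [396.2, 31.2, 203.4]
tool_rot: [3.136, 0.0, 1.543]
force: [-0.1, -0.4, -0.0]
gripper_width: 0.396
finger_force: 0.0
```

Call:
{"op": "play_rows", "data": {
  "increments": [
    {"travel": [0, 0.2, 0.2], "rot": [0, 0, -0.16]},
    {"travel": [-0.1, 0.4, 0.4], "rot": [0, 0, -0.32]},
    {"travel": [-0.2, 0.7, 0.5], "rot": [0, 0, -0.48]},
    {"travel": [-0.25, 0.9, 0.5], "rot": [0, 0, -0.64]},
    {"travel": [-0.25, 0.9, 0.5], "rot": [0, 0, -0.78]},
    {"travel": [-0.25, 0.9, 0.5], "rot": [0, 0, -0.78]}
  ],
  "hand": 0
}}

```text
clock: 28.9
position: [369.7, 121.3, 250.0]
tool_rot: [-3.141, 0.001, 0.728]
force: [0.0, 0.9, 0.3]
gripper_width: 0.974
finger_force: 0.0
```

Call:
{"op": "play_rows", "data": {
  "increments": [
    {"travel": [0, 0.3, 0], "rot": [0, 0, -0.16]},
    {"travel": [0, 0.6, 0], "rot": [0, 0, -0.32]},
    {"travel": [0, 0.7, 0], "rot": [0, 0, -0.48]},
    {"travel": [0, 0.7, 0], "rot": [0, 0, -0.62]},
    {"travel": [0, 0.7, 0], "rot": [0, 0, -0.653]},
    {"travel": [0, 0.7, 0], "rot": [0, 0, -0.653]},
    {"travel": [0, 0.7, 0], "rot": [0, 0, -0.653]}
  ]
}}

```text
clock: 29.78
position: [370.1, 191.0, 250.7]
tool_rot: [3.142, 0.0, 0.045]
force: [-0.4, -0.2, 0.0]
gripper_width: 0.999
finger_force: 0.0
```

Run:
```python
from h import *
s=r.state(); print(s['position'],s['tool_rot'],s['gripper_width'])
im,d,P,T,p,o=look('wrist',['corner_a'],show='pics/w9.png'); print('cam',T[:3,3])
look('top',['long','corner_a','straight'],zs={'long':7})
```

```text
[370.05526487 191.02298264 250.73657436] [3.14156761e+00 1.47690604e-04 4.46383741e-02] 0.9993557981990474
wrist corner_a 0.64 [402.4 208.2] yaw 2.6 cost 0.037 z pct [ 6.8  7.5 45.7] px 3705 place [[397.0, 208.0, 1.0]]
cam [435.48946219 193.96805289 332.1176472 ]
top long 0.73 [394.   32.3] yaw 88.6 cost 0.068 z pct [12.7 14.7 53. ] px 1059 place [[398.0, 34.0, 6.0]]
top corner_a 0.77 [651.2 -96.4] yaw 17.5 cost 0.058 z pct [ 5.8  7.6 46.9] px 695 place [[654.0, -97.0, -4.0], [401.0, 209.0, -3.0]]
top corner_a 0.58 [438.8 208.4] yaw 91.5 cost 0.457 z pct [ 6.   7.9 45.8] px 431 place [[654.0, -97.0, -4.0], [401.0, 209.0, -3.0]]
top straight 0.6 [ 398.4 -158.7] yaw 27.3 cost 0.096 z pct [ 6.3  8.6 46.4] px 466 place [[400.0, -159.0, -5.0]]
```

Call:
{"op": "play_rows", "data": {
  "increments": [
    {"travel": [0.15, 0.08, -0.2], "rot": [0, 0, 0]},
    {"travel": [0.318, 0.172, -0.5], "rot": [0, 0, 0]},
    {"travel": [0.318, 0.172, -0.8], "rot": [0, 0, 0]},
    {"travel": [0.318, 0.172, -0.8], "rot": [0, 0, 0]}
  ]
}}

```text
clock: 30.78
position: [401.0, 208.1, 169.5]
tool_rot: [3.14, 0.004, 0.043]
force: [0.8, 1.2, -0.5]
gripper_width: 1.001
finger_force: 0.0
```

Call:
{"op": "play_rows", "data": {
  "increments": [
    {"travel": [0, 0, -0.4], "rot": [0, 0, 0]},
    {"travel": [0, 0, -0.76], "rot": [0, 0, 0]},
    {"travel": [0, 0, -0.76], "rot": [0, 0, 0]},
    {"travel": [0, 0, -0.76], "rot": [0, 0, 0]}
  ]
}}

```text
clock: 31.28
position: [402.3, 208.6, 96.0]
tool_rot: [-3.141, -0.001, 0.042]
force: [0.9, 0.2, 0.5]
gripper_width: 0.996
finger_force: 0.0
```

Call:
{"op": "play_rows", "data": {
  "increments": [
    {"travel": [0, 0, 0], "rot": [0, 0, 0]},
    {"travel": [0, 0, 0], "rot": [0, 0, 0]},
    {"travel": [0, 0, 0], "rot": [0, 0, 0]},
    {"travel": [0, 0, 0], "rot": [0, 0, 0]},
    {"travel": [0, 0, 0], "rot": [0, 0, 0]},
    {"travel": [0, 0, 0], "rot": [0, 0, 0]},
    {"travel": [0, 0, 0], "rot": [0, 0, 0]},
    {"travel": [0, 0, 0], "rot": [0, 0, 0]}
  ],
  "hand": 1
}}

```text
clock: 32.28
position: [401.8, 208.4, 94.8]
tool_rot: [3.142, 0.0, 0.042]
force: [-0.8, 0.7, -0.0]
gripper_width: 0.189
finger_force: 0.0
```

Call:
{"op": "play_rows", "data": {
  "increments": [
    {"travel": [0, 0, 0], "rot": [0, 0, 0]},
    {"travel": [0, 0, 0], "rot": [0, 0, 0]},
    {"travel": [0, 0, 0], "rot": [0, 0, 0]},
    {"travel": [0, 0, 0], "rot": [0, 0, 0]}
  ]
}}

```text
clock: 32.78
position: [401.8, 208.4, 94.8]
tool_rot: [-3.142, -0.0, 0.042]
force: [0.1, 0.1, -0.9]
gripper_width: 0.131
finger_force: 30.0
```

Call:
{"op": "play_rows", "data": {
  "increments": [
    {"travel": [0, 0, 0.15], "rot": [0, 0, 0]},
    {"travel": [0, 0, 0.4], "rot": [0, 0, 0]},
    {"travel": [0, 0, 0.6], "rot": [0, 0, -0.07]},
    {"travel": [0, 0, 0.6], "rot": [0, 0, -0.07]}
  ]
}}

```text
clock: 33.28
position: [402.4, 208.7, 156.5]
tool_rot: [-3.14, -0.003, -0.031]
force: [0.6, 1.0, -1.2]
gripper_width: 0.131
finger_force: 30.0
```

Call:
{"op": "play_rows", "data": {
  "increments": [
    {"travel": [0.1, -0.4, 0], "rot": [0, 0, 0]},
    {"travel": [0.2, -0.8, 0], "rot": [0, 0, 0]},
    {"travel": [0.295, -1, 0], "rot": [0, 0, 0]},
    {"travel": [0.295, -1, 0], "rot": [0, 0, 0]}
  ]
}}

```text
clock: 33.78
position: [431.5, 107.5, 154.4]
tool_rot: [3.141, 0.001, -0.032]
force: [0.5, -0.5, -1.3]
gripper_width: 0.13
finger_force: 30.0
```

Call:
{"op": "play_rows", "data": {
  "increments": [
    {"travel": [0, -0.3, -0.1], "rot": [0, 0, 0]},
    {"travel": [0, -0.412, -0.25], "rot": [0, 0, 0]},
    {"travel": [0, -0.412, -0.28], "rot": [0, 0, 0]},
    {"travel": [0, -0.412, -0.28], "rot": [0, 0, 0]},
    {"travel": [0, -0.412, -0.28], "rot": [0, 0, 0]}
  ]
}}

```text
clock: 34.4
position: [431.5, 67.9, 127.2]
tool_rot: [-3.141, -0.001, -0.03]
force: [0.0, -1.0, -1.0]
gripper_width: 0.129
finger_force: 30.0
```

Run:
```python
from h import *
s=r.state(); print(s['position'],s['tool_rot'],s['gripper_width'])
T,p=T_cam('wrist'); im,d=snapshot('wrist')
zp=s['position'][2]-94.8+8; print('cam',T[:3,3],'zp',zp)
cv2.imwrite('pics/r10.png',np.vstack([rect(im,T,p,zp,520,150,s=5,w=750,h=580)]))
```

```text
[431.46104979  67.85129623 127.2070333 ] [-3.14149581e+00 -6.15308471e-04 -2.98501966e-02] 0.12866927038312292
cam [496.86926238  65.83195089 208.63880843] zp 40.40703329763309
```

View pics/r10.png

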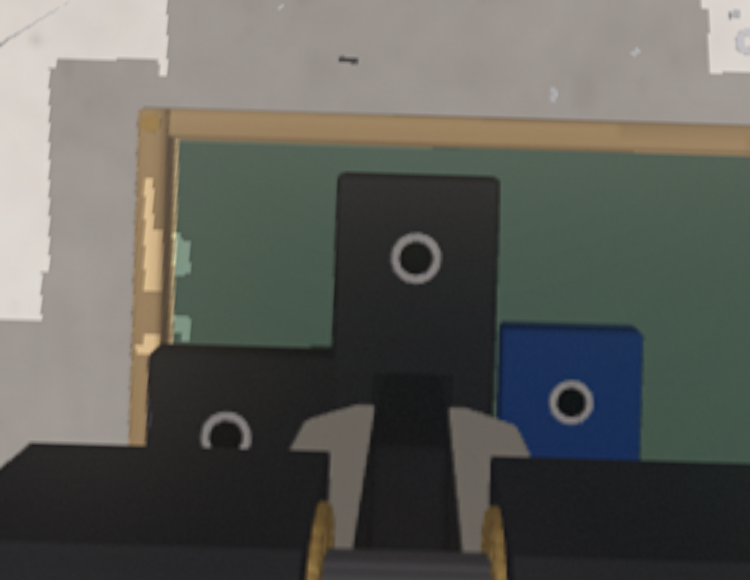

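The view shows the black L over its cells, with about 5.5 mm to the far wall, 3.2 mm to the blue limb and 4.4 mm to the left wall. I shift it +1.3/+0.5 mm and lower it.

Call:
{"op": "play_rows", "data": {
  "increments": [
    {"travel": [0.013, 0.005, -0.08], "rot": [0, 0, 0]},
    {"travel": [0.013, 0.005, -0.17], "rot": [0, 0, 0]},
    {"travel": [0.013, 0.005, -0.23], "rot": [0, 0, 0]},
    {"travel": [0.013, 0.005, -0.25], "rot": [0, 0, 0]},
    {"travel": [0.013, 0.005, -0.25], "rot": [0, 0, 0]},
    {"travel": [0.013, 0.005, -0.25], "rot": [0, 0, 0]}
  ]
}}

```text
clock: 35.2
position: [432.5, 67.7, 101.8]
tool_rot: [3.142, 0.0, -0.031]
force: [-1.5, -0.2, 2.8]
gripper_width: 0.125
finger_force: 30.0
```

Call:
{"op": "play_rows", "data": {
  "increments": [
    {"travel": [0, 0, 0], "rot": [0, 0, 0]},
    {"travel": [0, 0, 0], "rot": [0, 0, 0]},
    {"travel": [0, 0, 0], "rot": [0, 0, 0]},
    {"travel": [0, 0, 0], "rot": [0, 0, 0]}
  ],
  "hand": 0.65
}}

```text
clock: 35.7
position: [432.7, 67.7, 101.8]
tool_rot: [-3.142, -0.0, -0.031]
force: [-0.4, 1.2, 0.2]
gripper_width: 0.347
finger_force: 0.0
```

Call:
{"op": "play_rows", "data": {
  "increments": [
    {"travel": [0, 0, 0.2], "rot": [0, 0, 0]},
    {"travel": [0, 0, 0.5], "rot": [0, 0, 0]},
    {"travel": [0, 0, 1], "rot": [0, 0, 0]},
    {"travel": [0, 0, 1], "rot": [0, 0, 0]}
  ]
}}

```text
clock: 36.2
position: [433.9, 67.8, 204.5]
tool_rot: [-3.141, -0.006, -0.031]
force: [0.0, -0.6, -0.5]
gripper_width: 0.35
finger_force: 0.0
```

Call:
{"op": "play_rows", "data": {
  "increments": [
    {"travel": [0.5, -0.3, 0.3], "rot": [0, 0, 0]},
    {"travel": [1, -0.8, 0.5], "rot": [0, 0, 0.16]},
    {"travel": [1, -0.8, 0.5], "rot": [0, 0, 0.32]},
    {"travel": [1, -0.8, 0.5], "rot": [0, 0, 0.32]}
  ],
  "hand": 0
}}

```text
clock: 36.7
position: [532.7, -12.8, 250.6]
tool_rot: [-3.141, 0.001, 0.302]
force: [-0.2, 0.7, -1.3]
gripper_width: 0.729
finger_force: 0.0
```

Run:
```python
from h import *
s=r.state(); print(s['position'],s['tool_rot'],s['gripper_width'])
for c in ['top','scene']:
    im,d,P,T,p,o=look(c,['long','corner_a','straight'],z=0,zs={'long':7})
    for lo,hi in [(60,120),(120,200),(200,320)]:
        k=(P[...,2]>lo)&(P[...,2]<hi)&(P[...,0]>540)&(P[...,0]<760)&(P[...,1]<-120)&(P[...,1]>-300); q=P[k]
        print(c,lo,hi,k.sum(), np.round(np.percentile(q[:,1],[99.5,95]),0) if len(q) else None)
```

```text
[532.67099878 -12.84483713 250.60392036] [-3.14107725e+00  1.13264463e-03  3.01823202e-01] 0.729315214917298
top long 0.49 [392.7 108.3] yaw 1.2 cost 0.789 z pct [12.8 14.3 18.8] px 223 place [[649.0, 145.0, 12.0]]
top corner_a 0.55 [669.1 -85.1] yaw 272.5 cost 0.503 z pct [ 5.4  8.  48.6] px 361 place [[653.0, -97.0, -4.0], [434.0, 70.0, 8.0]]
top corner_a 0.53 [451.3 101.8] yaw 82.9 cost 0.674 z pct [12.2 14.2 18.8] px 250 place [[653.0, -97.0, -4.0], [434.0, 70.0, 8.0]]
top straight 0.57 [683.1 -85.4] yaw 19.9 cost 0.38 z pct [ 6.2  8.2 47.3] px 298 place [[397.0, -157.0, -5.0]]
top 60 120 3747 [-212. -214.]
top 120 200 243 [-208. -208.]
top 200 320 296 [-212. -215.]
scene long 0.57 [395.2  32.4] yaw 88.4 cost 0.152 z pct [13.4 14.7 52.3] px 846 place [[395.0, 30.0, 7.0], [436.0, 31.0, 5.0], [543.0, -152.0, 4.0]]
scene corner_a 0.86 [652.8 -96.4] yaw 18.7 cost 0.066 z pct [ 6.4  7.9 45.9] px 503 place [[430.0, 70.0, 6.0], [651.0, -99.0, -1.0]]
scene corner_a 0.55 [ 544.6 -152. ] yaw 197.3 cost 0.667 z pct [13.2 27.2 45.9] px 136 place [[430.0, 70.0, 6.0], [651.0, -99.0, -1.0]]
scene straight 0.88 [ 398.6 -157.2] yaw 25.8 cost 0.064 z pct [ 5.6  8.3 46. ] px 422 place [[397.0, -158.0, 2.0]]
scene 60 120 1053 [-210. -212.]
scene 120 200 142 [-219. -220.]
scene 200 320 180 [-219. -220.]
```

Call:
{"op": "play_rows", "data": {
  "increments": [
    {"travel": [0.4, -0.4, 0], "rot": [0, 0, 0]},
    {"travel": [0.87, -0.75, 0], "rot": [0, 0, 0]},
    {"travel": [0.87, -0.75, 0], "rot": [0, 0, 0]},
    {"travel": [0.87, -0.75, 0], "rot": [0, 0, 0]}
  ]
}}

```text
clock: 37.9
position: [619.1, -87.0, 251.4]
tool_rot: [-3.141, 0.001, 0.304]
force: [0.0, -0.1, -0.0]
gripper_width: 1.002
finger_force: 0.0
```

Run:
```python
from h import *
s=r.state(); print(s['position'],s['tool_rot'],s['gripper_width'])
im,d,P,T,p,o=look('wrist',['corner_a'])
```

```text
[619.0927162  -87.03497258 251.35685671] [-3.14087304e+00  9.88119122e-04  3.03966303e-01] 1.001583368430797
wrist corner_a 0.84 [652.7 -96.3] yaw 17.7 cost 0.033 z pct [ 6.8  7.5 45.6] px 3691 place [[649.0, -100.0, 1.0]]
wrist corner_a 0.68 [473.9  69.1] yaw 148.9 cost 0.859 z pct [13.1 14.4 15.9] px 419 place [[649.0, -100.0, 1.0]]
```

Call:
{"op": "play_rows", "data": {
  "increments": [
    {"travel": [0.15, -0.05, -0.2], "rot": [0, 0, 0.005]},
    {"travel": [0.332, -0.1, -0.5], "rot": [0, 0, 0.005]},
    {"travel": [0.332, -0.1, -0.8], "rot": [0, 0, 0.005]},
    {"travel": [0.332, -0.1, -0.8], "rot": [0, 0, 0.005]}
  ]
}}

```text
clock: 38.55
position: [651.6, -96.5, 170.1]
tool_rot: [-3.139, 0.004, 0.31]
force: [0.7, 0.0, 0.5]
gripper_width: 0.998
finger_force: 0.0
```

Call:
{"op": "play_rows", "data": {
  "increments": [
    {"travel": [0, 0, -0.4], "rot": [0, 0, 0]},
    {"travel": [0, 0, -0.765], "rot": [0, 0, 0]},
    {"travel": [0, 0, -0.765], "rot": [0, 0, 0]},
    {"travel": [0, 0, -0.765], "rot": [0, 0, 0]}
  ]
}}

```text
clock: 39.05
position: [653.4, -97.2, 97.4]
tool_rot: [3.141, -0.002, 0.31]
force: [0.7, -0.4, 0.1]
gripper_width: 1.001
finger_force: 0.0
```

Call:
{"op": "play_rows", "data": {
  "increments": [
    {"travel": [0, 0, 0], "rot": [0, 0, 0]},
    {"travel": [0, 0, 0], "rot": [0, 0, 0]},
    {"travel": [0, 0, 0], "rot": [0, 0, 0]},
    {"travel": [0, 0, 0], "rot": [0, 0, 0]},
    {"travel": [0, 0, 0], "rot": [0, 0, 0]},
    {"travel": [0, 0, 0], "rot": [0, 0, 0]},
    {"travel": [0, 0, 0], "rot": [0, 0, 0]},
    {"travel": [0, 0, 0], "rot": [0, 0, 0]}
  ],
  "hand": 1
}}

```text
clock: 40.05
position: [652.8, -97.3, 95.3]
tool_rot: [-3.142, -0.0, 0.309]
force: [-0.8, 0.5, -0.1]
gripper_width: 0.188
finger_force: 0.0
```

Call:
{"op": "play_rows", "data": {
  "increments": [
    {"travel": [0, 0, 0], "rot": [0, 0, 0]},
    {"travel": [0, 0, 0], "rot": [0, 0, 0]},
    {"travel": [0, 0, 0], "rot": [0, 0, 0]},
    {"travel": [0, 0, 0], "rot": [0, 0, 0]}
  ]
}}

```text
clock: 40.55
position: [652.8, -97.3, 95.3]
tool_rot: [-3.142, 0.0, 0.309]
force: [0.9, 0.6, 0.6]
gripper_width: 0.127
finger_force: 30.0
```

Call:
{"op": "play_rows", "data": {
  "increments": [
    {"travel": [0, 0, 0.15], "rot": [0, 0, 0]},
    {"travel": [0, 0, 0.4], "rot": [0, 0, 0]},
    {"travel": [0, 0, 0.7], "rot": [0, 0, 0]},
    {"travel": [0, 0, 0.7], "rot": [0, 0, 0]}
  ]
}}

```text
clock: 41.05
position: [653.9, -97.5, 168.4]
tool_rot: [3.139, -0.004, 0.309]
force: [-0.4, 0.3, -1.5]
gripper_width: 0.131
finger_force: 30.0
```

Call:
{"op": "play_rows", "data": {
  "increments": [
    {"travel": [-0.3, 0.35, 0], "rot": [0, 0, -0.1]},
    {"travel": [-0.7, 0.55, 0], "rot": [0, 0, -0.2]},
    {"travel": [-1, 0.55, 0], "rot": [0, 0, -0.3225]},
    {"travel": [-1, 0.55, 0], "rot": [0, 0, -0.3225]}
  ]
}}

```text
clock: 41.55
position: [551.2, -42.0, 164.7]
tool_rot: [-3.141, 0.002, -0.029]
force: [-0.1, 0.5, -1.3]
gripper_width: 0.126
finger_force: 30.0
```

Call:
{"op": "play_rows", "data": {
  "increments": [
    {"travel": [-0.5, 0, 0], "rot": [0, 0, 0]},
    {"travel": [-1, 0, 0], "rot": [0, 0, 0]},
    {"travel": [-1, 0, 0], "rot": [0, 0, 0]}
  ]
}}

```text
clock: 41.92
position: [450.8, -42.3, 164.9]
tool_rot: [-3.141, 0.002, -0.027]
force: [1.2, 0.8, -1.7]
gripper_width: 0.127
finger_force: 30.0
```

Call:
{"op": "play_rows", "data": {
  "increments": [
    {"travel": [-0.4, 0, 0], "rot": [0, 0, 0]},
    {"travel": [-0.61, 0, -0.2], "rot": [0, 0, 0]},
    {"travel": [-0.61, 0, -0.39], "rot": [0, 0, 0]},
    {"travel": [-0.61, 0, -0.39], "rot": [0, 0, 0]},
    {"travel": [-0.61, 0, -0.39], "rot": [0, 0, 0]},
    {"travel": [-0.61, 0, -0.39], "rot": [0, 0, 0]}
  ]
}}

```text
clock: 42.68
position: [392.6, -42.4, 126.8]
tool_rot: [3.141, -0.001, -0.028]
force: [0.1, 0.2, -0.1]
gripper_width: 0.122
finger_force: 30.0
```

Run:
```python
from h import *
s=r.state(); print(s['position'],s['tool_rot'],s['gripper_width'])
T,p=T_cam('wrist'); im,d=snapshot('wrist')
zp=s['position'][2]-95.3+8; print('cam',T[:3,3],'zp',zp)
cv2.imwrite('pics/r11.png',np.vstack([rect(im,T,p,zp,500,50,s=5,w=750,h=580)]))
```

```text
[392.55582628 -42.40955259 126.84120604] [ 3.14136424e+00 -1.26647181e-03 -2.79589679e-02] 0.12249555554695168
cam [457.91500959 -44.27502565 208.31632567] zp 39.541206038869504
```

View pics/r11.png

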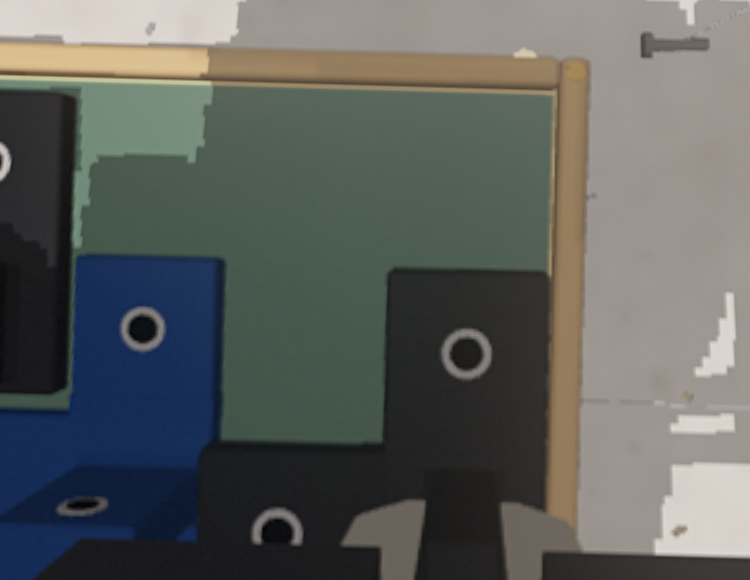

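The view shows the second black L over its cells, with about 3.6 mm to the blue bracket, 3 mm to the right wall and 4.6 mm to the near wall. I lower it.

Call:
{"op": "play_rows", "data": {
  "increments": [
    {"travel": [0, 0.003, -0.08], "rot": [0, 0, 0]},
    {"travel": [0, 0.003, -0.17], "rot": [0, 0, 0]},
    {"travel": [0, 0.003, -0.23], "rot": [0, 0, 0]},
    {"travel": [0, 0.003, -0.244], "rot": [0, 0, 0]},
    {"travel": [0, 0.003, -0.244], "rot": [0, 0, 0]},
    {"travel": [0, 0.003, -0.244], "rot": [0, 0, 0]}
  ]
}}

```text
clock: 43.48
position: [391.6, -41.9, 102.1]
tool_rot: [-3.141, 0.001, -0.028]
force: [-3.8, 0.6, 14.3]
gripper_width: 0.13
finger_force: 30.0
```

Call:
{"op": "play_rows", "data": {
  "increments": [
    {"travel": [0, 0, 0.003], "rot": [0, 0, 0]},
    {"travel": [0, 0, 0.003], "rot": [0, 0, 0]},
    {"travel": [0, 0, 0.003], "rot": [0, 0, 0]},
    {"travel": [0, 0, 0.003], "rot": [0, 0, 0]}
  ],
  "hand": 0.65
}}

```text
clock: 43.98
position: [391.8, -42.0, 102.1]
tool_rot: [-3.142, 0.0, -0.028]
force: [-1.2, -0.1, -0.8]
gripper_width: 0.351
finger_force: 0.0
```

Call:
{"op": "play_rows", "data": {
  "increments": [
    {"travel": [0, 0, 0.2], "rot": [0, 0, 0]},
    {"travel": [0, 0, 0.5], "rot": [0, 0, 0]},
    {"travel": [0, 0, 1], "rot": [0, 0, 0]},
    {"travel": [0, 0, 1], "rot": [0, 0, 0]}
  ]
}}

```text
clock: 44.48
position: [393.0, -42.3, 204.8]
tool_rot: [3.14, -0.006, -0.028]
force: [0.3, -0.4, -0.6]
gripper_width: 0.35
finger_force: 0.0
```

Call:
{"op": "play_rows", "data": {
  "increments": [
    {"travel": [-0.1, -0.4, 0.3], "rot": [0, 0, 0.15]},
    {"travel": [-0.2, -0.9, 0.5], "rot": [0, 0, 0.3]},
    {"travel": [-0.2, -0.98, 0.5], "rot": [0, 0, 0.49]},
    {"travel": [-0.2, -0.98, 0.5], "rot": [0, 0, 0.49]},
    {"travel": [-0.2, -0.98, 0.5], "rot": [0, 0, 0.49]},
    {"travel": [-0.2, -0.98, 0.5], "rot": [0, 0, 0.49]}
  ],
  "hand": 0
}}

```text
clock: 45.22
position: [371.8, -139.4, 251.8]
tool_rot: [-3.141, 0.001, 0.483]
force: [1.0, 0.3, 0.2]
gripper_width: 0.944
finger_force: 0.0
```

Run:
```python
from h import *
s=r.state(); print(s['position'],s['tool_rot'],s['gripper_width'])
im,d,P,T,p,o=look('wrist',['straight'])
look('scene',['long','corner_a'],z=7)
```

```text
[ 371.80239401 -139.35708429  251.7788443 ] [-3.14075373e+00  5.20537200e-04  4.83375533e-01] 0.9442330128812045
wrist straight 0.87 [ 398.7 -158.2] yaw 26.9 cost 0.031 z pct [ 6.8  7.6 45.9] px 2296 place [[396.0, -155.0, -0.0]]
scene long 0.82 [395.7  33.7] yaw 90.5 cost 0.186 z pct [13.6 14.9 52.8] px 796 place [[394.0, 33.0, 8.0]]
scene long 0.45 [433.9  66.5] yaw 91.3 cost 0.31 z pct [13.3 14.8 52.7] px 790 place [[394.0, 33.0, 8.0]]
scene corner_a 0.89 [433.1  68.6] yaw 358.8 cost 0.062 z pct [13.3 14.9 52.8] px 758 place [[401.0, -39.0, 10.0], [434.0, 71.0, 8.0]]
scene corner_a 0.74 [404.1 -37.4] yaw 6.4 cost 0.158 z pct [13.3 15.1 52.7] px 607 place [[401.0, -39.0, 10.0], [434.0, 71.0, 8.0]]
```

Run:
```python
from h import *
im,d,P,T,p,o=look('top',['corner_a','long'],z=7)
im2,d2,P2,T2,p2,_=look('wrist',['corner_a'],z=7)
cv2.imwrite('pics/r12.png',np.hstack([rect(im,T,p,15,500,140,s=2,w=400,h=280),cv2.resize(im2,(400,280))]))
```

```text
top corner_a 0.87 [402.8 -36.8] yaw 6.1 cost 0.052 z pct [12.9 14.8 53.3] px 761 place [[406.0, -38.0, 4.0], [431.0, 70.0, 8.0]]
top corner_a 0.69 [432.2  68.2] yaw 358.8 cost 0.061 z pct [12.6 14.7 53.6] px 775 place [[406.0, -38.0, 4.0], [431.0, 70.0, 8.0]]
top long 0.63 [394.5  35.1] yaw 89.7 cost 0.025 z pct [13.  14.6 53. ] px 1038 place [[401.0, 34.0, 7.0]]
wrist corner_a 0.69 [403.8 -37.3] yaw 6.2 cost 0.056 z pct [13.9 14.7 52.8] px 4247 place [[431.0, 68.0, 10.0], [400.0, -38.0, 11.0]]
wrist corner_a 0.68 [432.7  70.2] yaw 358.4 cost 0.047 z pct [14.2 16.  53.2] px 2824 place [[431.0, 68.0, 10.0], [400.0, -38.0, 11.0]]
```

View pics/r12.png

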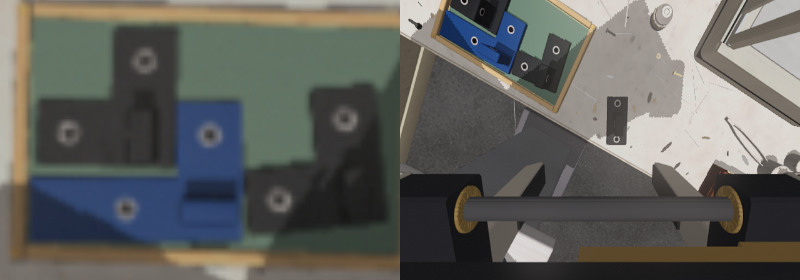

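C1 has been knocked to about (403.5,-37.2), yaw 6°, still flat in the tray, and it nudged the blue one slightly. I put C1 back first.

Call:
{"op": "play_rows", "data": {
  "increments": [
    {"travel": [0, 0.4, 0], "rot": [0, 0, -0.15]},
    {"travel": [0.02, 0.8, 0], "rot": [0, 0, -0.3]},
    {"travel": [0.04, 1, 0], "rot": [0, 0, -0.358]},
    {"travel": [0.04, 1, 0], "rot": [0, 0, -0.358]},
    {"travel": [0.04, 1, 0], "rot": [0, 0, -0.358]},
    {"travel": [0.04, 1, 0], "rot": [0, 0, -0.358]}
  ],
  "hand": 0.65
}}

```text
clock: 46.78
position: [375.8, -40.7, 252.2]
tool_rot: [3.142, 0.0, 0.11]
force: [-0.1, 0.4, 0.4]
gripper_width: 0.403
finger_force: 0.0
```

Run:
```python
from h import *
s=r.state(); print(s['position'],s['tool_rot'],s['gripper_width'])
look('wrist',['corner_a','long'],z=7)
```

```text
[375.82476967 -40.67381932 252.22290189] [3.14150264e+00 3.14997137e-05 1.09697773e-01] 0.4034712094890445
wrist corner_a 0.78 [403.8 -36.7] yaw 5.8 cost 0.026 z pct [13.8 14.5 52.7] px 3861 place [[402.0, -39.0, 6.0], [431.0, 69.0, 11.0]]
wrist corner_a 0.77 [432.7  67.9] yaw 358.3 cost 0.043 z pct [13.8 14.6 52.8] px 4258 place [[402.0, -39.0, 6.0], [431.0, 69.0, 11.0]]
wrist long 0.57 [395.7  34.3] yaw 90.2 cost 0.032 z pct [13.8 14.6 52.6] px 5229 place [[395.0, 32.0, 4.0]]
```

Call:
{"op": "play_rows", "data": {
  "increments": [
    {"travel": [0.14, 0.03, -0.2], "rot": [0, 0, -0.008]},
    {"travel": [0.275, 0.032, -0.5], "rot": [0, 0, -0.008]},
    {"travel": [0.275, 0.032, -0.75], "rot": [0, 0, -0.008]},
    {"travel": [0.275, 0.032, -0.75], "rot": [0, 0, -0.008]}
  ]
}}

```text
clock: 47.52
position: [402.6, -36.7, 176.2]
tool_rot: [-3.141, 0.003, 0.102]
force: [-0.1, -0.1, 0.7]
gripper_width: 0.352
finger_force: 0.0
```

Call:
{"op": "play_rows", "data": {
  "increments": [
    {"travel": [0, 0, -0.4], "rot": [0, 0, 0]},
    {"travel": [0, 0, -0.745], "rot": [0, 0, 0]},
    {"travel": [0, 0, -0.745], "rot": [0, 0, 0]},
    {"travel": [0, 0, -0.745], "rot": [0, 0, 0]}
  ]
}}

```text
clock: 48.02
position: [404.0, -37.0, 104.2]
tool_rot: [3.141, -0.002, 0.101]
force: [1.4, 0.2, 1.0]
gripper_width: 0.349
finger_force: 0.0
```

Call:
{"op": "play_rows", "data": {
  "increments": [
    {"travel": [0, 0, 0], "rot": [0, 0, 0]},
    {"travel": [0, 0, 0], "rot": [0, 0, 0]},
    {"travel": [0, 0, 0], "rot": [0, 0, 0]},
    {"travel": [0, 0, 0], "rot": [0, 0, 0]},
    {"travel": [0, 0, 0], "rot": [0, 0, 0]}
  ],
  "hand": 1
}}

```text
clock: 48.65
position: [403.6, -36.9, 103.4]
tool_rot: [3.141, -0.001, 0.101]
force: [-2.1, -0.8, 10.0]
gripper_width: 0.128
finger_force: 30.0
```

Call:
{"op": "play_rows", "data": {
  "increments": [
    {"travel": [0, 0, 0.05], "rot": [0, 0, 0]},
    {"travel": [0, 0, 0.12], "rot": [0, 0, 0]},
    {"travel": [0, 0, 0.22], "rot": [0, 0, 0]},
    {"travel": [0, 0, 0.22], "rot": [0, 0, 0]}
  ]
}}

```text
clock: 49.15
position: [403.7, -36.9, 125.5]
tool_rot: [3.141, -0.002, 0.102]
force: [-0.2, -0.8, -1.1]
gripper_width: 0.125
finger_force: 30.0
```

Call:
{"op": "play_rows", "data": {
  "increments": [
    {"travel": [-0.06, -0.025, 0], "rot": [0, 0, -0.06]},
    {"travel": [-0.119, -0.049, 0], "rot": [0, 0, -0.125]},
    {"travel": [-0.119, -0.049, 0], "rot": [0, 0, -0.125]},
    {"travel": [-0.119, -0.049, 0], "rot": [0, 0, -0.125]},
    {"travel": [-0.119, -0.049, -0.1], "rot": [0, 0, -0.125]},
    {"travel": [-0.119, -0.049, -0.18], "rot": [0, 0, -0.125]},
    {"travel": [-0.119, -0.049, -0.215], "rot": [0, 0, -0.125]},
    {"travel": [-0.119, -0.049, -0.215], "rot": [0, 0, -0.125]}
  ]
}}

```text
clock: 50.15
position: [391.4, -41.6, 102.9]
tool_rot: [-3.141, 0.0, -0.029]
force: [0.3, -1.1, -1.4]
gripper_width: 0.126
finger_force: 30.0
```

Call:
{"op": "play_rows", "data": {
  "increments": [
    {"travel": [0, 0, -0.003], "rot": [0, 0, 0]},
    {"travel": [0, 0, -0.003], "rot": [0, 0, 0]}
  ]
}}

```text
clock: 50.4
position: [391.4, -41.7, 102.9]
tool_rot: [-3.142, 0.0, -0.029]
force: [-0.2, 1.3, 1.4]
gripper_width: 0.126
finger_force: 30.0
```

Touching down. I release, check, and go for the straight one.

Call:
{"op": "play_rows", "data": {
  "increments": [
    {"travel": [0, 0, 0], "rot": [0, 0, 0]},
    {"travel": [0, 0, 0], "rot": [0, 0, 0]},
    {"travel": [0, 0, 0], "rot": [0, 0, 0]},
    {"travel": [0, 0, 0], "rot": [0, 0, 0]}
  ],
  "hand": 0.65
}}

```text
clock: 50.9
position: [391.4, -41.7, 102.9]
tool_rot: [-3.142, 0.0, -0.029]
force: [-0.4, 0.2, 0.8]
gripper_width: 0.348
finger_force: 0.0
```

Call:
{"op": "play_rows", "data": {
  "increments": [
    {"travel": [0, 0, 0.2], "rot": [0, 0, 0]},
    {"travel": [0, 0, 0.5], "rot": [0, 0, 0]},
    {"travel": [0, 0, 1], "rot": [0, 0, 0]},
    {"travel": [0, 0, 1], "rot": [0, 0, 0]}
  ]
}}

```text
clock: 51.4
position: [392.6, -41.9, 205.6]
tool_rot: [3.14, -0.006, -0.029]
force: [0.3, 0.3, -0.0]
gripper_width: 0.346
finger_force: 0.0
```

Call:
{"op": "play_rows", "data": {
  "increments": [
    {"travel": [-0.1, -0.4, 0.3], "rot": [0, 0, 0.15]},
    {"travel": [-0.2, -0.9, 0.5], "rot": [0, 0, 0.3]},
    {"travel": [-0.2, -0.98, 0.5], "rot": [0, 0, 0.48]},
    {"travel": [-0.2, -0.98, 0.5], "rot": [0, 0, 0.48]},
    {"travel": [-0.2, -0.98, 0.5], "rot": [0, 0, 0.48]},
    {"travel": [-0.2, -0.98, 0.5], "rot": [0, 0, 0.48]}
  ],
  "hand": 0
}}

```text
clock: 52.15
position: [371.4, -139.0, 252.5]
tool_rot: [-3.141, 0.0, 0.472]
force: [0.3, -0.6, 0.1]
gripper_width: 0.945
finger_force: 0.0
```

Run:
```python
from h import *
s=r.state(); print(s['position'],s['tool_rot'],s['gripper_width'])
look('wrist',['straight'])
look('wrist',['corner_a','long'],z=7)
```

```text
[ 371.38532096 -139.034196    252.49012228] [-3.14079362e+00  4.98879897e-04  4.71860225e-01] 0.944757726614123
wrist straight 0.61 [ 399.5 -158.3] yaw 27.8 cost 0.037 z pct [ 6.8  7.6 45.9] px 2244 place [[399.0, -158.0, 1.0]]
wrist corner_a 0.94 [433.   70.9] yaw 358.3 cost 0.048 z pct [14.2 15.8 53.1] px 2975 place [[432.0, 67.0, 11.0], [392.0, -43.0, 8.0]]
wrist corner_a 0.78 [391.6 -41.6] yaw 358.7 cost 0.053 z pct [13.8 14.6 52.9] px 4176 place [[432.0, 67.0, 11.0], [392.0, -43.0, 8.0]]
wrist long 0.84 [396.1  34.4] yaw 90.6 cost 0.052 z pct [13.9 14.7 52.7] px 6215 place [[395.0, 35.0, 8.0]]
```

Call:
{"op": "play_rows", "data": {
  "increments": [
    {"travel": [0.14, -0.1, -0.2], "rot": [0, 0, 0.005]},
    {"travel": [0.278, -0.2, -0.5], "rot": [0, 0, 0.005]},
    {"travel": [0.278, -0.2, -0.8], "rot": [0, 0, 0.005]},
    {"travel": [0.278, -0.2, -0.8], "rot": [0, 0, 0.005]}
  ]
}}

```text
clock: 53.05
position: [398.5, -159.3, 171.7]
tool_rot: [-3.138, 0.002, 0.478]
force: [-0.6, 0.2, -0.1]
gripper_width: 1.0
finger_force: 0.0
```

Call:
{"op": "play_rows", "data": {
  "increments": [
    {"travel": [0, 0, -0.4], "rot": [0, 0, 0]},
    {"travel": [0, 0, -0.775], "rot": [0, 0, 0]},
    {"travel": [0, 0, -0.775], "rot": [0, 0, 0]},
    {"travel": [0, 0, -0.775], "rot": [0, 0, 0]}
  ]
}}

```text
clock: 53.55
position: [399.9, -160.0, 97.1]
tool_rot: [3.14, -0.001, 0.479]
force: [0.4, -0.2, -0.0]
gripper_width: 0.999
finger_force: 0.0
```

Call:
{"op": "play_rows", "data": {
  "increments": [
    {"travel": [0, 0, 0], "rot": [0, 0, 0]},
    {"travel": [0, 0, 0], "rot": [0, 0, 0]},
    {"travel": [0, 0, 0], "rot": [0, 0, 0]},
    {"travel": [0, 0, 0], "rot": [0, 0, 0]},
    {"travel": [0, 0, 0], "rot": [0, 0, 0]},
    {"travel": [0, 0, 0], "rot": [0, 0, 0]},
    {"travel": [0, 0, 0], "rot": [0, 0, 0]},
    {"travel": [0, 0, 0], "rot": [0, 0, 0]}
  ],
  "hand": 1
}}

```text
clock: 54.55
position: [399.2, -159.7, 95.4]
tool_rot: [-3.142, 0.0, 0.479]
force: [-1.3, 0.2, 0.6]
gripper_width: 0.188
finger_force: 0.0
```

Call:
{"op": "play_rows", "data": {
  "increments": [
    {"travel": [0, 0, 0], "rot": [0, 0, 0]},
    {"travel": [0, 0, 0], "rot": [0, 0, 0]},
    {"travel": [0, 0, 0], "rot": [0, 0, 0]},
    {"travel": [0, 0, 0], "rot": [0, 0, 0]}
  ]
}}

```text
clock: 55.05
position: [399.2, -159.7, 95.4]
tool_rot: [-3.142, 0.0, 0.479]
force: [-0.4, -0.1, -0.2]
gripper_width: 0.126
finger_force: 30.0
```

Call:
{"op": "play_rows", "data": {
  "increments": [
    {"travel": [0, 0, 0.15], "rot": [0, 0, 0]},
    {"travel": [0, 0, 0.4], "rot": [0, 0, 0]},
    {"travel": [0, 0, 0.75], "rot": [0, 0, 0]},
    {"travel": [0, 0, 0.75], "rot": [0, 0, 0]},
    {"travel": [0, 0, 0.75], "rot": [0, 0, 0]}
  ]
}}

```text
clock: 55.68
position: [399.0, -159.6, 170.4]
tool_rot: [3.142, -0.0, 0.479]
force: [-0.3, 0.5, -0.8]
gripper_width: 0.131
finger_force: 30.0
```

Call:
{"op": "play_rows", "data": {
  "increments": [
    {"travel": [0.1, 0.3, 0], "rot": [0, 0, 0.15]},
    {"travel": [0.2, 0.6, 0], "rot": [0, 0, 0.3]},
    {"travel": [0.35, 0.8, 0], "rot": [0, 0, 0.45]},
    {"travel": [0.35, 0.8, 0], "rot": [0, 0, 0.5]}
  ]
}}

```text
clock: 56.18
position: [434.4, -78.5, 169.5]
tool_rot: [-3.14, 0.0, 1.007]
force: [-0.3, -0.1, -0.1]
gripper_width: 0.127
finger_force: 30.0
```

Call:
{"op": "play_rows", "data": {
  "increments": [
    {"travel": [0.15, 0.3, 0], "rot": [0, 0, 0.15]},
    {"travel": [0.332, 0.576, 0], "rot": [0, 0, 0.3]},
    {"travel": [0.332, 0.576, -0.2], "rot": [0, 0, 0.45]},
    {"travel": [0.332, 0.576, -0.43], "rot": [0, 0, 0.515]},
    {"travel": [0.332, 0.576, -0.43], "rot": [0, 0, 0.515]},
    {"travel": [0.332, 0.576, -0.43], "rot": [0, 0, 0.515]},
    {"travel": [0.332, 0.576, -0.43], "rot": [0, 0, 0.515]}
  ]
}}

```text
clock: 57.05
position: [467.7, -22.2, 128.0]
tool_rot: [3.141, 0.0, 1.54]
force: [-0.1, -0.6, -0.5]
gripper_width: 0.127
finger_force: 30.0
```

Run:
```python
from h import *
s=r.state(); print(s['position'],s['tool_rot'],s['gripper_width'])
T,p=T_cam('wrist'); im,d=snapshot('wrist')
zp=s['position'][2]-95.4+8; print('cam',T[:3,3],'zp',zp)
cv2.imwrite('pics/r13.png',rect(im,T,p,zp,510,70,s=5,w=650,h=500))
```

```text
[467.66731536 -22.20295422 128.03138186] [3.14065721e+00 1.01677186e-04 1.54038534e+00] 0.1271285535727218
cam [468.56017685  44.29257843 209.41549273] zp 40.63138185760624
```

View pics/r13.png

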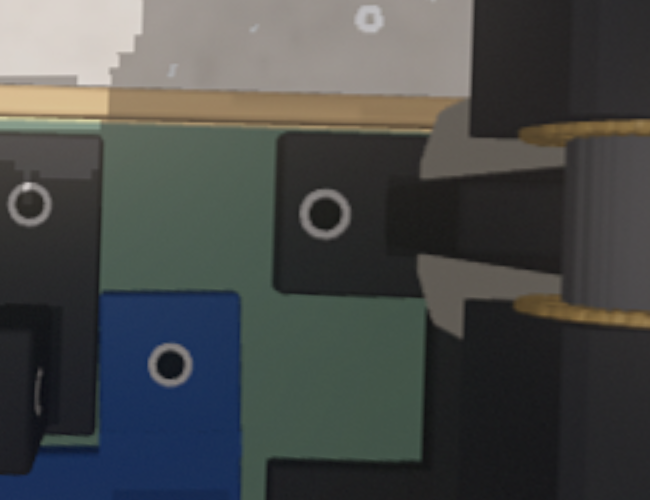

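The view shows the straight one clear of everything by about 4 mm. I lower it.

Call:
{"op": "play_rows", "data": {
  "increments": [
    {"travel": [0, 0, -0.08], "rot": [0, 0, 0]},
    {"travel": [0, 0, -0.17], "rot": [0, 0, 0]},
    {"travel": [0, 0, -0.23], "rot": [0, 0, 0]},
    {"travel": [0, 0, -0.25], "rot": [0, 0, 0]},
    {"travel": [0, 0, -0.25], "rot": [0, 0, 0]},
    {"travel": [0, 0, -0.25], "rot": [0, 0, 0]}
  ]
}}

```text
clock: 57.85
position: [467.3, -22.1, 102.4]
tool_rot: [-3.141, -0.0, 1.541]
force: [-1.9, 0.7, 3.8]
gripper_width: 0.124
finger_force: 30.0
```

Call:
{"op": "play_rows", "data": {
  "increments": [
    {"travel": [0, 0, 0], "rot": [0, 0, 0]},
    {"travel": [0, 0, 0], "rot": [0, 0, 0]},
    {"travel": [0, 0, 0], "rot": [0, 0, 0]},
    {"travel": [0, 0, 0], "rot": [0, 0, 0]}
  ],
  "hand": 0.65
}}

```text
clock: 58.35
position: [467.5, -22.1, 102.4]
tool_rot: [3.142, 0.0, 1.541]
force: [-0.3, 0.0, 0.4]
gripper_width: 0.348
finger_force: 0.0
```

Call:
{"op": "play_rows", "data": {
  "increments": [
    {"travel": [0, 0, 0.2], "rot": [0, 0, 0]},
    {"travel": [0, 0, 0.5], "rot": [0, 0, 0]},
    {"travel": [0, 0, 1], "rot": [0, 0, 0]},
    {"travel": [0, 0, 1], "rot": [0, 0, 0]}
  ]
}}

```text
clock: 58.85
position: [468.7, -22.3, 205.3]
tool_rot: [3.136, 0.001, 1.541]
force: [-0.2, 0.1, -0.6]
gripper_width: 0.351
finger_force: 0.0
```

Call:
{"op": "play_rows", "data": {
  "increments": [
    {"travel": [-0.2, -0.4, 0.5], "rot": [0, 0, 0]},
    {"travel": [-0.2, -0.8, 1], "rot": [0, 0, 0]},
    {"travel": [-0.2, -1, 1], "rot": [0, 0, 0]},
    {"travel": [-0.2, -1, 1], "rot": [0, 0, 0]}
  ]
}}

```text
clock: 59.35
position: [447.3, -123.1, 302.0]
tool_rot: [3.142, 0.0, 1.539]
force: [0.7, -0.5, -0.9]
gripper_width: 0.352
finger_force: 0.0
```

Run:
```python
from h import *
im,d,P,T,p,o=look('wrist',['corner_a','long','straight'],z=7,show='pics/w14.png')
look('scene',['corner_a','long','straight'],z=7)
for n in ['objective','loupe']: print(n,[(round(o['conf'],2),np.round(tow(T_cam('scene')[0],o['position'])).tolist()) for o in place_of('scene',n)])
```

```text
wrist corner_a 0.87 [391.  -40.9] yaw 358.3 cost 0.032 z pct [13.8 14.5 52.8] px 3250 place [[390.0, -42.0, 9.0]]
wrist corner_a 0.59 [432.7  69.9] yaw 357.2 cost 0.051 z pct [13.5 14.4 16.4] px 968 place [[390.0, -42.0, 9.0]]
wrist long 0.89 [395.3  35.7] yaw 89.4 cost 0.025 z pct [13.8 14.7 53. ] px 2940 place [[394.0, 32.0, 7.0]]
wrist straight 0.79 [466.  -20.6] yaw 87.8 cost 0.041 z pct [13.7 14.5 53.1] px 2236 place [[466.0, -21.0, 7.0]]
scene corner_a 0.96 [390.9 -41. ] yaw 358.5 cost 0.17 z pct [13.2 15.1 52.5] px 599 place [[390.0, -42.0, 10.0], [465.0, -21.0, 8.0], [430.0, 72.0, 6.0]]
scene corner_a 0.85 [432.5  68.9] yaw 357.7 cost 0.089 z pct [13.4 15.  53. ] px 721 place [[390.0, -42.0, 10.0], [465.0, -21.0, 8.0], [430.0, 72.0, 6.0]]
scene corner_a 0.67 [690.  171.7] yaw 223.2 cost 0.716 z pct [100.1 131.  135.5] px 184 place [[390.0, -42.0, 10.0], [465.0, -21.0, 8.0], [430.0, 72.0, 6.0]]
scene long 0.9 [396.2  32.9] yaw 90.3 cost 0.2 z pct [13.6 14.8 52.8] px 772 place [[394.0, 32.0, 9.0]]
scene straight 0.68 [467.1 -19.4] yaw 89.2 cost 0.155 z pct [13.7 15.5 53.5] px 328 place [[464.0, -20.0, 9.0]]
objective [(0.55, [544.0, -148.0, -0.0])]
loupe [(0.64, [734.0, -17.0, 1.0])]
```

View pics/w14.png

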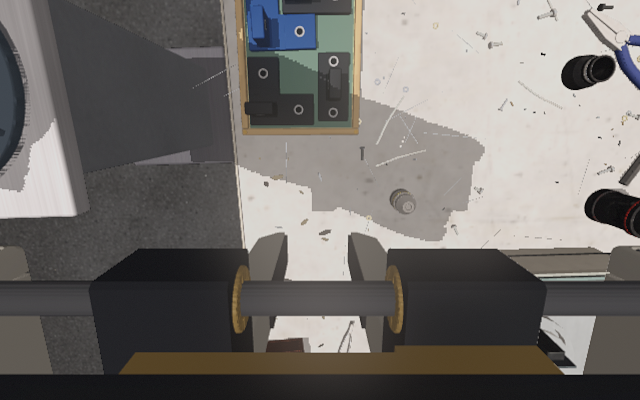

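All four brackets lie flat in the tray at (245-355,0-130), and the objective at (402,201) and loupe at (585,70) are standing where they were.

```bash
python3 -c "
from cell import r
print(r.sign_off())"
```

```text
the job is handed in; nothing more can be done
None
```

The job is handed in: I seated and gauged the blue bracket, then packed it flat in the tray with the three black brackets present (two L, one straight; one L was knocked aside and put back), objective and loupe undisturbed.

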